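Flip the hex key and nip up the saw fence clamp

TASK

The rip fence's clamp screw is only finger tight. Draw the hex key out of its wooden holder, flip it so that its short arm goes down fully into the screw's socket, and use the long arm as the lever to turn the screw clockwise until it comes up solid against its stop. Leave the key seated in the screw, let go of it, and do not knock the things lying around.

Things in the scene. Friction and masses are not known exactly. Their poses are not given: they have to be found in the camera images.
- hex_key: L-shaped bright steel hex key, 0.45 kg, bar 17 mm across flats; overall lengths: long arm 170, short arm 80 mm. Origin: where the arms' centre lines meet. Own +x runs along the short arm, -z along the long arm, y is square to the L. Flats face +y and -y, corners lie in the plane of the L. The elbow is cut by a 25 mm diagonal piece of the bar, its middle at (9, 0, -9) mm.
- key_short_tip (a point): centre of the end face of the key's short arm, 71.5 mm from the key's origin; axes as the key's. At the start the short arm is on top, about 177 mm over the table, and points away from the robot to within 45 degrees
- key_long_tip (a point): centre of the end face of the key's long arm, 161.5 mm from the key's origin; axes as the key's. At the start the key stands upright on it in the holder, leaning up to 4 degrees
- holder_hole (a point): centre of the mouth of the round hole (22 mm wide, 55 mm deep) in the top of the holder, a fixed wooden block 100 x 100 mm and 70 mm high
- fence: fixed rip fence: grey clamp block 110 x 100 mm and 40 mm high, origin under its centre; along own +x, away from the robot, runs an aluminium beam 40 mm wide and 50 mm high that ends 350 mm from the origin. The clamp screw stands upright in the middle of the block.
- screw_socket (a point): centre of the mouth of the hexagon socket in the clamp screw's round head (34 mm wide, 30 high, top 70 over the table); z up. Own x turns with the screw and points over a nib at the head's foot; socket corners lie at own x and every 60 degrees. 24 mm deep, 0.75 mm clear all round: the key has 6 degrees of play and sags a little when let go.
- clamp_screw (a joint): turn of the clamp screw, rad; grows clockwise seen from above; starts between 0 and 0.3 and comes up solid at 1.15 (its nib then meets the small steel post on the clamp block). Stiff: it takes 1.6 N m to move and stays where it is left.
- offcut: bystander: loose wood offcut 70 x 110 x 22 mm, origin under its centre
- glue: bystander: white plastic bottle 60 mm wide, 150 mm high, origin under its centre
- wax_tin: bystander: metal tin 90 mm wide, 60 mm high, origin under its centre
Not all that is in view belongs to the job. What is meant by the hex_key is not green, and is the smaller of those in its own colour.

How it is judged:
By the outcome, as a careful person would: the job done as asked, in the order asked, and still so for the second after the job is handed in, with the robot touching nothing.
It also fails if it takes over 64 s, if anything falls off the work surface, if the arm or the gripper's body presses on something with over 40 N, if the wrist force passes 120 N, or if a joint passes its speed limit or range.

ROBOT

A 6-joint arm with a two-finger parallel gripper is mounted at the origin on the work surface. World frame = base frame: x ahead of the robot, y to its left, z up, the work surface at z = 0. Lengths are in mm, angles in rad, forces in N, time in s.
With the tool pointing down it reaches from about 400 to 925 mm from the base axis. Payload 12.5 kg.
Tool frame: the origin (TCP) lies midway between the tips of the shut fingers; the grasp point (between the pads) lies 19 mm behind it; z points along the fingers, y is the direction in which the jaws open and shut (so a half turn about z gives the same grasp; the last joint's range is limited). The gripper opens to 95 mm and grips with 3 to 60 N. Pads are 20 mm wide; open, the fingers measure 119 mm over their backs; the gripper's body (75 mm by 180 mm) begins 59 mm behind the grasp point.
Start: joints at [1.164, 0.491, 1.559, -0, 1.092, -0.106], TCP at [185.161, 596.961, 214.661] pointing down, gripper open.
Joint ranges: [-3.1, 3.1], [-0.84, 2.19], [0.05, 2.79], [-1.13, 4.28], [0.06, 2.93], [-2.69, 2.69]. Speed limits (rad/s): [2.22, 2.22, 2.79, 3.14, 3.14, 3.14].

INTERFACE

Orientations are given as [roll, pitch, yaw] about the fixed x, y, z axes, in that order (R = Rz(yaw) Ry(pitch) Rx(roll)).
In Python, from cell import * gives the robot as it stands. The module is installed in compiled form; this text tells all that it offers.
- The arm moves only by the tool carry_out, never from a script. Its argument "moves" is a list of rows, each an object of numbers: "dx", "dy", "dz": the shift along the tool's x, y, z in m; "twist": the turn about the tool's z in degrees. A call has 1 to 5 rows; each row is the pose to reach, as a shift and turn from the pose commanded when the call began, along the tool's axes at that moment; what a row does not reach only later rows make up. A row lasts 1/10 s, in which the tool goes at most 50 mm and 8.59 degrees, less where a joint would pass 70% of its speed; a pose out of reach is approached as far as the arm can. A call with a gripper value outside its range is refused whole. "grip" is the finger opening in m, from 0 to 0.0951, set as the call begins (left out, the last holds). The fingers move at their own pace and stop on an object; the grip force is fixed at half the most. Time passes only in rows, so rows that repeat a pose let the fingers close. It gives the time, the measured TCP pose, the force and the opening at its end, in the units of the state.
- state(): the state, without advancing time (a new reading comes with each control period).
- read_camera(name): name is "scene" or "side" or "wrist"; returns (picture, depth): 480x640x3 uint8, red, green, blue; 480x640 float32, mm along the optical axis (not along the pixel's ray), 0 where there is no reading.
- camera_info(name): a dict with "mtx" (3x3 intrinsics, pixels), "R" (3x3) and "t" (3): a world point X has camera coordinates R X + t. Camera axes: x right, y down, z forward; pixel columns grow to the right and rows downward; lengths in mm; the calibration is good to about 2 mm. The wrist camera is an equidistant fisheye: a pixel r from the principal point sees the ray r / f radians off the axis. A picture is of the moment at which its call begins: read the wrist's pose just before it. camera_info takes no time and is no camera call; for the wrist camera it gives the pose at the moment of the call.
- job_done(): hands the job in, once; it reports no verdict.
The state is a dict: "t": time; "joints": joint angles; "qvel": joint speeds; "tau": joint torques, N m; "eef_pos": TCP position; "tcp_rot": TCP orientation; "ft_force": force on the tool from outside, world axes, zero at the start; "moment": the same for the moment, N m; "opening": opening from 0.0 (shut) to 1.0 (fully open).
Only numpy, scipy, OpenCV 4.12 (cv2) and the standard library are available. Lean on these libraries where they do the work, as an engineer would, in place of code of your own. Each camera call takes 0.05 s, during which the arm holds its last target. There are 200 camera calls.

## Working session

There is one attempt and no reset: what is moved stays moved. The work goes in short steps, Python scripts to look and compute and a tool call to move; the robot and the scene stay as the last step left them, time stands still between calls to the robot, and variables do not carry over. Pictures are saved under pics/ and viewed, about 8 in all and at most 12, crops included, and the job is handed in when it is done.

Besides the shell and the picture viewer there is one more tool, called after "Emit:" by a JSON object that holds its "method" and its "body", one argument or row to a line. carry_out: Moves the arm, as the interface text tells. Its arguments: {"type":"object","properties":{"moves":{"type":"array","items":{"type":"object","properties":{"dx":{"type":"number"},"dy":{"type":"number"},"dz":{"type":"number"},"twist":{"type":"number"}}}},"grip":{"type":"number"}},"required":["moves"]}

```bash
mkdir -p pics; ls
python3 - <<'E'
from cell import *
import cv2,numpy as np
s=state();print(s)
for n in ["scene","side"]:
    p,d=read_camera(n);np.savez(f'{n}0.npz',p=p,d=d)
    cv2.imwrite(f'pics/{n}0.png',p[...,::-1])
    c=camera_info(n);print(n,c)
E
```

```text
pics
{'t': 0.0, 'joints': array([ 1.16437354e+00,  4.91555913e-01,  1.55943435e+00,  1.86754173e-06,
        1.09172064e+00, -1.05590934e-01]), 'qvel': array([-8.72153294e-04, -4.69966410e-05, -4.70664462e-04, -8.32113097e-05,
       -1.34848089e-03,  7.69332017e-04]), 'tau': array([ 1.66241374e-03, -6.12637424e+01, -2.58189136e+01,  6.93576713e-02,
        4.81471675e-02, -9.47600279e-05]), 'eef_pos': array([185.07294456, 596.71634757, 214.06922007]), 'tcp_rot': array([-3.14048081e+00, -1.19504629e-04,  2.84075988e+00]), 'ft_force': array([ 0.52696989, -0.14231021,  0.08572094]), 'moment': array([-0.02727921,  0.01927499, -0.0313027 ]), 'opening': 0.9995735020402822}
scene {'mtx': array([[455.51081444,   0.        , 325.46167613],
       [  0.        , 455.51081444, 238.82191519],
       [  0.        ,   0.        ,   1.        ]]), 'R': array([[ 0.74566532,  0.66611778,  0.01644158],
       [ 0.48877986, -0.53004652, -0.69292491],
       [-0.45285481,  0.52472639, -0.72082227]]), 't': array([-362.09960715, -133.24829681, 1501.95591444])}
side {'mtx': array([[533.73565571,   0.        , 320.11745586],
       [  0.        , 533.73565571, 240.33390236],
       [  0.        ,   0.        ,   1.        ]]), 'R': array([[ 0.99658654, -0.0816935 ,  0.01189309],
       [-0.05134831, -0.72620721, -0.68555557],
       [ 0.06464228,  0.68260476, -0.72792315]]), 't': array([-444.77446973,  105.36381955, 1254.54303299])}
```

View pics/scene0.png

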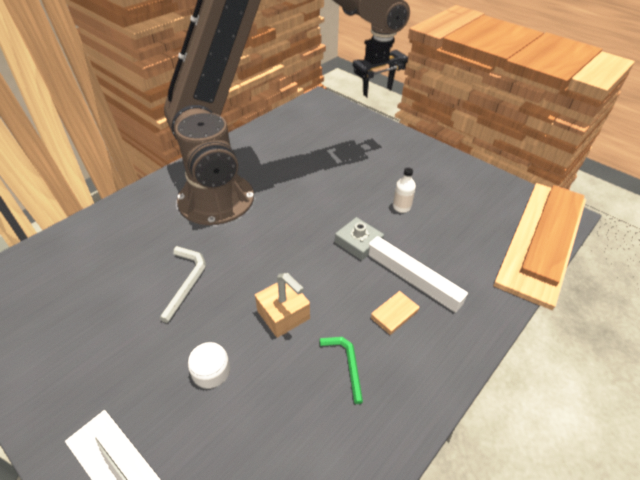

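View pics/side0.png

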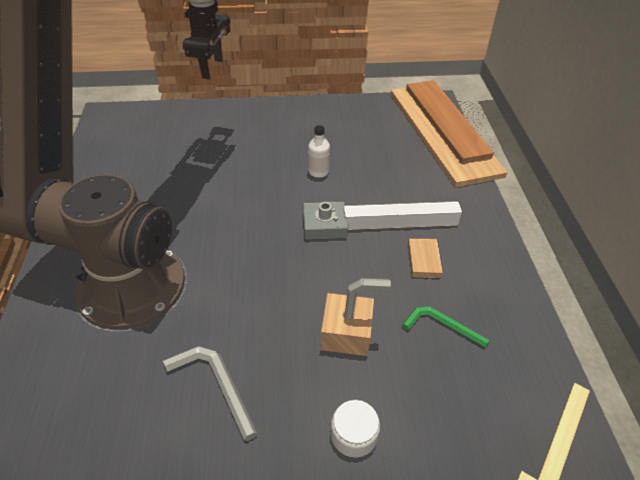

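The scene view shows the upright key in the holder at about (285,285), the fence block and screw at (360,235) and the bottle at (403,193). The tin is at (209,365) and the offcut at (395,312). The decoys are a green key and a larger steel key lying on the table. In the side view the key is at (352,300) and the screw at (325,210).

```bash
cat > h.py <<'E'
from cell import *
import cv2,numpy as np
def cloud(n,p,d):
    c=camera_info(n);K=c['mtx'];v,u=np.indices(d.shape)
    P=np.stack([(u-K[0,2])/K[0,0]*d,(v-K[1,2])/K[1,1]*d,d],-1)
    W=(P-c['t'])@c['R']; W[d<=0]=np.nan; return W
def proj(n,X):
    c=camera_info(n);q=np.atleast_2d(X)@c['R'].T+c['t'];q=q@c['mtx'].T;return q[:,:2]/q[:,2:]
def ray(n,uv):
    c=camera_info(n);d=c['R'].T@np.linalg.solve(c['mtx'],[uv[0],uv[1],1.]);return -c['R'].T@c['t'],d/np.linalg.norm(d)
def onz(n,uv,z):
    o,d=ray(n,uv);return o+d*(z-o[2])/d[2]
def two(uvA,uvB,a='scene',b='side'):
    o1,d1=ray(a,uvA);o2,d2=ray(b,uvB)
    t=np.linalg.lstsq(np.stack([d1,-d2],1),o2-o1,rcond=None)[0]
    A=o1+t[0]*d1;B=o2+t[1]*d2;return (A+B)/2,np.linalg.norm(A-B)
def crop(p,u0,u1,v0,v1,k,name):
    cv2.imwrite(name,cv2.resize(p[v0:v1,u0:u1,::-1],None,fx=k,fy=k,interpolation=cv2.INTER_CUBIC))
E
python3 - <<'E'
from h import *
np.set_printoptions(precision=1,suppress=True)
for n,boxes in [('scene',dict(key=(270,310,265,310),holder=(250,315,275,335),screw=(335,385,215,260),glue=(390,418,165,215),tin=(185,232,340,390),off=(370,422,290,333),beam=(370,468,238,310))),('side',dict(key=(340,395,275,325),holder=(318,378,290,360),screw=(300,348,198,245),glue=(303,333,125,180),tin=(328,383,398,458),off=(406,445,235,280),beam=(345,463,200,232)))]:
    f=np.load(n+'0.npz');W=cloud(n,f['p'],f['d'])
    for k,(a,b,c,d) in boxes.items():
        w=W[c:d,a:b].reshape(-1,3);w=w[~np.isnan(w[:,0])]
        lo={'key':90,'holder':66,'screw':34,'glue':10,'tin':50,'off':14,'beam':44}[k];hi={'holder':74,'screw':45,'key':215}.get(k,400)
        w=w[(w[:,2]>lo)&(w[:,2]<hi)]
        r=cv2.minAreaRect(w[:,:2].astype(np.float32))
        print(n,k,len(w),'med',np.median(w,0),'min',w.min(0),'max',w.max(0),'rect',np.round(r[0],1),np.round(r[1],1),round(r[2],1))
        if k=='key':
            s=w[w[:,2]>168];r=np.linalg.svd(s-s.mean(0),full_matrices=False)[2][0];q=(s-s.mean(0))@r;print('  short',len(s),s.mean(0),'dir',r,'yaw',np.degrees(np.arctan2(r[1],r[0])),'ends',s.mean(0)+r*q.min(),s.mean(0)+r*q.max(), 'ztop',np.sort(w[:,2])[-5:])
            l=w[w[:,2]<160];print('  long',l.mean(0))
        if k=='screw':
            w2=W[c:d,a:b].reshape(-1,3);w2=w2[(w2[:,2]>66)&(w2[:,2]<76)];print('  head',len(w2),w2.mean(0),w2.min(0),w2.max(0))
s=np.load('scene0.npz')['p'];t=np.load('side0.npz')['p']
A=cv2.resize(s[210:265,330:390],None,fx=7,fy=7,interpolation=cv2.INTER_CUBIC);B=cv2.resize(t[195:250,295:355],None,fx=7,fy=7,interpolation=cv2.INTER_CUBIC)
cv2.imwrite('pics/screw0.png',np.hstack([A[:385],B[:385]])[...,::-1])
E
```

```text
scene key 377 med [ 516.5 -178.7  175.9] min [ 483.8 -187.3   91. ] max [ 567.9 -164.1  188.2] rect [ 525.7 -174.6] [20.  84.2] 85.0
  short 231 [ 536.3 -178.3  180.3] dir [ 1.  -0.1  0. ] yaw -4.352879199399017 ends [ 490.5 -174.8  179.2] [ 567.4 -180.7  181.1] ztop [186.8 186.9 187.9 187.9 188.2]
  long [ 497.4 -176.2  124. ]
scene holder 1060 med [ 501.4 -182.7   70.4] min [ 431.3 -230.3   66. ] max [ 549.  -126.1   74. ] rect [ 490.5 -171.3] [101.7 103.5] 76.8
scene screw 774 med [483.3 145.7  40.5] min [416.7 110.2  34.1] max [580.4 215.2  45. ] rect [498.4 162.8] [163.8 104.8] 0.4
  head 61 [472.8 162.3  69.8] [456.6 146.7  66.4] [490.3 178.9  73.5]
scene glue 662 med [483.3 368.7  83.3] min [444.9 350.6  10.1] max [505.5 402.9 153. ] rect [480.1 377.5] [60.8 46.5] 34.8
scene tin 1048 med [ 483.1 -400.4   60. ] min [ 437.6 -442.7   50. ] max [ 522.  -356.3   65.4] rect [ 481.4 -399.7] [83.5 83.1] 36.6
scene off 1016 med [707.   20.4  22.3] min [665.5 -34.2  14. ] max [745.8  81.8  28.1] rect [705.5  24.5] [115.3  71.2] 82.9
scene beam 1337 med [685.8 157.9  50.3] min [519.2 135
[... 537 characters left out ...]
2
side screw 959 med [463.9 149.4  40.7] min [416.9 110.4  34.1] max [527.1 216.4  44.9] rect [472.1 163.3] [105.5 110.2] 89.6
  head 90 [471.5 162.6  69.8] [455.8 145.7  66.1] [487.  181.3  75.4]
side glue 844 med [472.2 366.4  82.7] min [444.9 350.7  10.3] max [503.1 401.7 153.8] rect [473.1 376.2] [50.  57.6] 80.9
side tin 1681 med [ 477.6 -401.5   59.9] min [ 434.6 -442.    50. ] max [ 522.1 -356.2   65.4] rect [ 477.1 -398.7] [83.7 85.4] 34.9
side off 1040 med [703.9  20.1  22.4] min [665.  -34.6  14.1] max [745.9  83.5  28.8] rect [704.8  25.1] [113.6  71. ] 83.4
side beam 1422 med [669.4 158.2  50.4] min [521.8 136.4  44. ] max [821.5 185.5  56.8] rect [671.6 161.1] [ 46.5 299.6] 89.4
```

View pics/screw0.png

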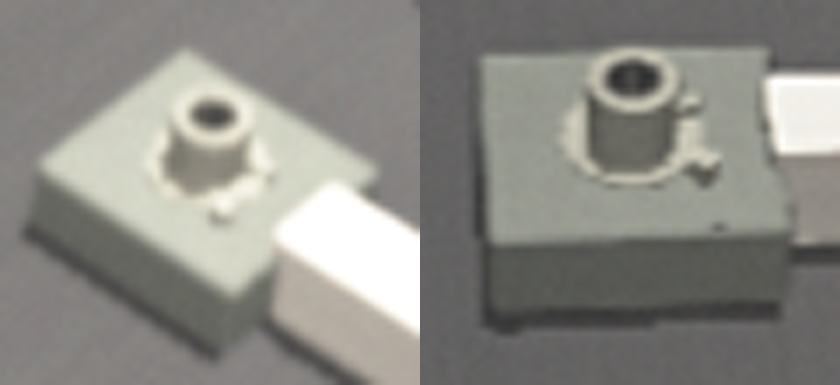

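Emit:
{"method": "carry_out", "body": {
  "moves": [
    {"dx":-0.05,"dy":-0.03,"dz":-0.02,"twist":8},
    {"dx":-0.402,"dy":-0.33,"dz":-0.08,"twist":40},
    {"dx":-0.402,"dy":-0.33,"dz":-0.08,"twist":40},
    {"dx":-0.402,"dy":-0.33,"dz":-0.08,"twist":40},
    {"dx":-0.402,"dy":-0.33,"dz":-0.08,"twist":40}
  ]
}}

```text
t: 0.6
eef_pos: [323.9, 392.8, 257.7]
tcp_rot: [-3.141, 0.0, 2.137]
ft_force: [1.2, 0.0, 0.7]
opening: 1.001
```

Emit:
{"method": "carry_out", "body": {
  "moves": [
    {"dx":-0.272,"dy":0.0,"dz":-0.03,"twist":62},
    {"dx":-0.272,"dy":0.0,"dz":-0.03,"twist":62},
    {"dx":-0.272,"dy":0.0,"dz":-0.03,"twist":62},
    {"dx":-0.272,"dy":0.0,"dz":-0.03,"twist":62},
    {"dx":-0.272,"dy":0.0,"dz":-0.03,"twist":62}
  ]
}}

```text
t: 1.1
eef_pos: [458.4, 183.7, 285.2]
tcp_rot: [-3.141, -0.0, 1.386]
ft_force: [0.6, 1.5, -0.3]
opening: 1.0
```

Run:
```python
from h import *
np.set_printoptions(precision=3,suppress=True)
s=state();c=camera_info('wrist');p,d=read_camera('wrist');np.savez('w1.npz',p=p,d=d,**c)
print(s['eef_pos'],s['tcp_rot'],c['mtx'],c['R'],-c['R'].T@c['t']);cv2.imwrite('pics/w1.png',p[...,::-1])
print(proj('side',[[472,162.5,70]]))
```

```text
[458.44  183.736 285.174] [-3.141 -0.     1.386] [[371.648   0.    315.351]
 [  0.    371.648 243.801]
 [  0.      0.      1.   ]] [[ 0.983 -0.183 -0.   ]
 [-0.177 -0.951  0.253]
 [-0.046 -0.249 -0.967]] [473.601 253.059 455.812]
[[325.344 206.655]]
```

View pics/w1.png

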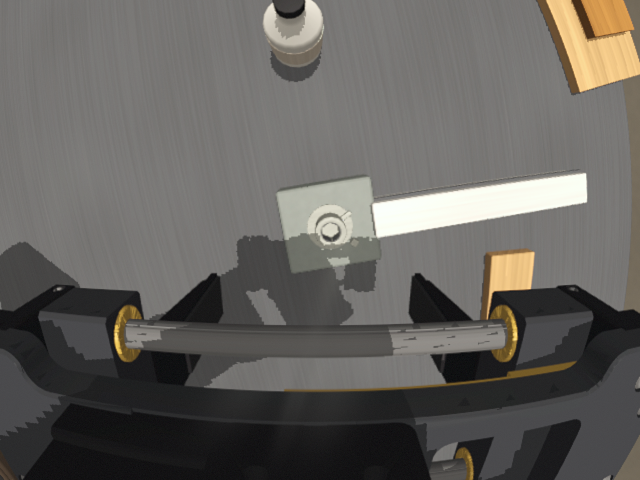

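The wrist view shows the screw head at (330,230), the beam to the right, the bottle at (293,30) and the offcut at (510,280). I'll zoom in on the nib.

```bash
cat >> h.py <<'E'
def wz(c,uv,z):
    K=c['mtx'];x,y=(uv[0]-K[0,2])/K[0,0],(uv[1]-K[1,2])/K[1,1];r=np.hypot(x,y)+1e-9
    d=c['R'].T@np.array([np.sin(r)*x/r,np.sin(r)*y/r,np.cos(r)]);o=-c['R'].T@c['t'];return o+d*(z-o[2])/d[2]
E
python3 - <<'E'
from h import *
np.set_printoptions(precision=1,suppress=True)
f=np.load('w1.npz');c=dict(mtx=f['mtx'],R=f['R'],t=f['t'])
p=f['p'][195:265,290:380];cv2.imwrite('pics/w1c.png',cv2.resize(cv2.convertScaleAbs(p[...,::-1],alpha=1.3),None,fx=8,fy=8,interpolation=cv2.INTER_CUBIC))
print(wz(c,(330.5,230.5),70),wz(c,(348,214),44),wz(c,(348,250),50))
E
```

```text
[473.6 165.3  70. ] [496.4 174.6  44. ] [489.3 134.8  50. ]
```

View pics/w1c.png

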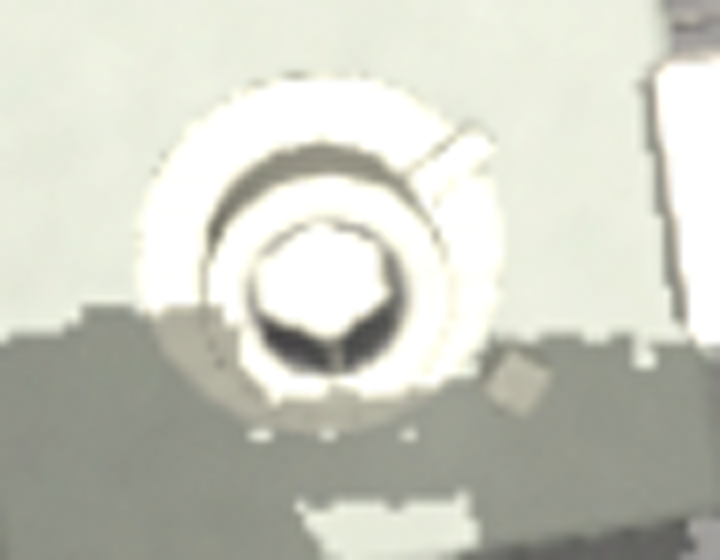

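Run:
```python
from h import *
np.set_printoptions(precision=1,suppress=True)
f=np.load('w1.npz');c=dict(mtx=f['mtx'],R=f['R'],t=f['t'])
q=lambda x,y,z:wz(c,(290+x/8-.4,195+y/8-.4),z)
C=q(328,285,70);print('socket',C)
for z in (42,46,50):
  D=q(320,255,42);n=q(482,140,z);print(z,'nib',n,np.degrees(np.arctan2(*(n-C)[1::-1])),'flange',D, 'inner',np.degrees(np.arctan2(*(n-q(420,185,z))[1::-1])))
for z in (45,50,55): b=q(518,382,z);print('post',b,np.degrees(np.arctan2(*(b-C)[1::-1])))
a,b=q(326,220,70),q(335,374,70);print('corner line',np.degrees(np.arctan2(*(a-b)[1::-1])),np.hypot(*(a-b)[:2]))
```

```text
socket [473.8 165.6  70. ]
42 nib [498.9 176.   42. ] 22.474265925607206 flange [473.4 163.8  42. ] inner 26.260635067290025
46 nib [498.7 176.7  46. ] 24.116470783371582 flange [473.4 163.8  42. ] inner 26.260635067290238
50 nib [498.4 177.5  50. ] 25.748949312477926 flange [473.4 163.8  42. ] inner 26.26063506729018
post [498.1 141.   45. ] -45.31735215436434
post [497.8 142.3  50. ] -44.03795187990695
post [497.5 143.7  55. ] -42.66646382110291
corner line 83.26749426914859 21.07681705637568
```

Run:
```python
from h import *
np.set_printoptions(precision=1,suppress=True)
L={}
for n,(a,b,c,d) in dict(scene=(270,310,265,310),side=(340,395,275,325)).items():
    f=np.load(n+'0.npz');W=cloud(n,f['p'],f['d']);m=np.zeros(W.shape[:2],bool);m[c:d,a:b]=True
    for k,lo,hi in (('long',88,158),('short',165,215)):
        v,u=np.where(m&(W[...,2]>lo)&(W[...,2]<hi))
        pts=np.stack([u,v],1).astype(np.float32)
        if k=='short':
            w=W[v,u];pts=pts[w[:,0]>510]
        vx,vy,x,y=cv2.fitLine(pts,cv2.DIST_HUBER,0,.01,.01).ravel()
        ca=camera_info(n);o=-ca['R'].T@ca['t']
        _,r1=ray(n,(x,y));_,r2=ray(n,(x+20*vx,y+20*vy));N=np.cross(r1,r2);L[n,k]=(o,N/np.linalg.norm(N));print(n,k,len(pts),pts.min(0),pts.max(0),o)
for k in('long','short'):
    (o1,n1),(o2,n2)=L['scene',k],L['side',k]
    D=np.cross(n1,n2);D/=np.linalg.norm(D)
    for X in ([490,-176,130],[530,-178,177]):
        P=np.linalg.lstsq(np.stack([n1,n2,D]),[n1@o1,n2@o2,D@np.array(X)],rcond=None)[0]
        print(k,'dir',D,'pt',P,'yaw',np.degrees(np.arctan2(D[1],D[0])))
```

```text
scene long 131 [277. 278.] [285. 297.] [1015.3 -617.5  996.3]
scene short 206 [282. 273.] [303. 293.] [1015.3 -617.5  996.3]
side long 200 [345. 289.] [356. 313.] [ 367.6 -816.2  990.7]
side short 287 [361. 279.] [390. 289.] [ 367.6 -816.2  990.7]
long dir [-0. -0.  1.] pt [ 492.4 -173.1  130.1] yaw -102.68867769585846
long dir [-0. -0.  1.] pt [ 492.  -174.8  176.8] yaw -102.68867769585846
short dir [ 1.  -0.1 -0.1] pt [ 495.  -175.   182.6] yaw -3.0885876558988876
short dir [ 1.  -0.1 -0.1] pt [ 530.3 -176.9  179.3] yaw -3.0885876558988876
```

Emit:
{"method": "carry_out", "body": {
  "moves": [
    {"dx":-0.345,"dy":0.099,"twist":83},
    {"dx":-0.345,"dy":0.099,"twist":83},
    {"dx":-0.345,"dy":0.099,"twist":83},
    {"dx":-0.345,"dy":0.099,"twist":83},
    {"dx":-0.345,"dy":0.099,"twist":83}
  ]
}}

```text
schema error: expected keys dx, dy, dz, twist
```

Emit:
{"method": "carry_out", "body": {
  "moves": [
    {"dx":0.0,"twist":0}
  ]
}}

```text
schema error: expected keys dx, dy, dz, twist
```

Emit:
{"method": "carry_out", "body": {
  "moves": [
    {"dx":-0.345,"dy":0.099,"dz":0,"twist":83},
    {"dx":-0.345,"dy":0.099,"dz":0,"twist":83},
    {"dx":-0.345,"dy":0.099,"dz":0,"twist":83},
    {"dx":-0.345,"dy":0.099,"dz":0,"twist":83},
    {"dx":-0.345,"dy":0.099,"dz":0,"twist":83}
  ]
}}

```text
t: 1.65
eef_pos: [482.8, -65.0, 284.9]
tcp_rot: [-3.141, -0.0, 0.637]
ft_force: [1.0, 0.9, 0.2]
opening: 1.001
```

Emit:
{"method": "carry_out", "body": {
  "moves": [
    {"dx":0,"dy":0,"dz":0,"twist":0}
  ]
}}

```text
t: 1.75
eef_pos: [483.4, -67.8, 284.6]
tcp_rot: [3.141, 0.001, 0.633]
ft_force: [0.8, 0.3, 0.7]
opening: 0.999
```

Emit:
{"method": "carry_out", "body": {
  "moves": [
    {"dx":-0.055,"dy":0.09,"dz":0,"twist":40.3},
    {"dx":-0.055,"dy":0.09,"dz":0,"twist":40.3},
    {"dx":-0.055,"dy":0.09,"dz":0,"twist":40.3},
    {"dx":-0.055,"dy":0.09,"dz":0,"twist":40.3},
    {"dx":-0.055,"dy":0.09,"dz":0,"twist":40.3}
  ]
}}

```text
t: 2.25
eef_pos: [492.9, -167.9, 284.5]
tcp_rot: [-3.141, 0.001, -0.066]
ft_force: [0.5, 0.3, -0.2]
opening: 1.002
```

Emit:
{"method": "carry_out", "body": {
  "moves": [
    {"dx":0,"dy":0,"dz":0,"twist":0},
    {"dx":0,"dy":0,"dz":0,"twist":0}
  ]
}}

```text
t: 2.45
eef_pos: [493.0, -167.5, 284.8]
tcp_rot: [-3.141, 0.0, -0.056]
ft_force: [0.1, -0.9, -0.1]
opening: 1.001
```

Emit:
{"method": "carry_out", "body": {
  "moves": [
    {"dx":0,"dy":0.006,"dz":0.04,"twist":0.8},
    {"dx":0,"dy":0.006,"dz":0.09,"twist":0.8},
    {"dx":0,"dy":0.006,"dz":0.13,"twist":0.8},
    {"dx":0,"dy":0.006,"dz":0.168,"twist":0.8},
    {"dx":0,"dy":0.006,"dz":0.168,"twist":0.8}
  ]
}}

```text
t: 2.95
eef_pos: [490.8, -172.8, 113.3]
tcp_rot: [-3.139, 0.007, -0.072]
ft_force: [0.2, 0.1, -0.4]
opening: 1.0
```

Run:
```python
from h import *
s=state();print(s['eef_pos'],s['ft_force'])
a,_=read_camera('side');b,_=read_camera('scene')
A=cv2.resize(a[240:360,300:430],None,fx=3,fy=3);B=cv2.resize(b[210:330,230:360],None,fx=3,fy=3)
cv2.imwrite('pics/g1.png',np.hstack([A,B])[...,::-1])
```

```text
[ 490.79763494 -172.76940578  113.30964345] [ 0.19465879  0.11226942 -0.38376658]
```

View pics/g1.png

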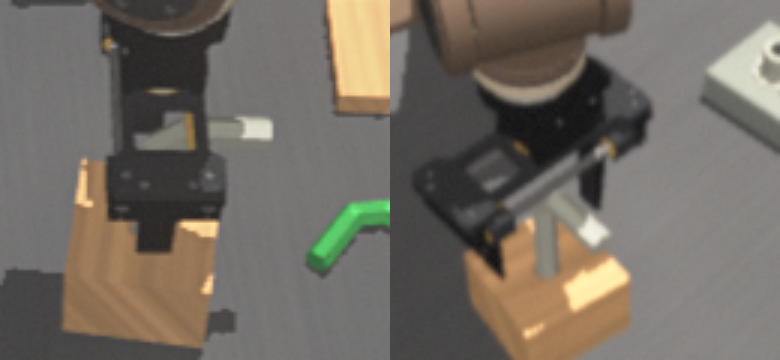

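Left (side) and right (scene) crops: the fingers straddle the long arm, and the short arm is free and points away from the robot. Closing now.

Emit:
{"method": "carry_out", "body": {
  "grip": 0.0,
  "moves": [
    {"dx":0,"dy":0,"dz":0,"twist":0},
    {"dx":0,"dy":0,"dz":0,"twist":0},
    {"dx":0,"dy":0,"dz":0,"twist":0},
    {"dx":0,"dy":0,"dz":0,"twist":0},
    {"dx":0,"dy":0,"dz":0,"twist":0}
  ]
}}

```text
t: 3.55
eef_pos: [492.7, -174.1, 117.4]
tcp_rot: [3.141, -0.001, -0.075]
ft_force: [-0.8, 0.0, -0.7]
opening: 0.639
```

Emit:
{"method": "carry_out", "body": {
  "moves": [
    {"dx":0,"dy":0,"dz":0,"twist":0},
    {"dx":0,"dy":0,"dz":0,"twist":0},
    {"dx":0,"dy":0,"dz":0,"twist":0},
    {"dx":0,"dy":0,"dz":0,"twist":0},
    {"dx":0,"dy":0,"dz":0,"twist":0}
  ]
}}

```text
t: 4.05
eef_pos: [492.6, -174.0, 116.9]
tcp_rot: [-3.141, 0.0, -0.075]
ft_force: [0.2, 0.5, 1.5]
opening: 0.219
```

Emit:
{"method": "carry_out", "body": {
  "moves": [
    {"dx":0,"dy":0,"dz":0,"twist":0},
    {"dx":0,"dy":0,"dz":0,"twist":0},
    {"dx":0,"dy":0,"dz":-0.01,"twist":0},
    {"dx":0,"dy":0,"dz":-0.025,"twist":0},
    {"dx":0,"dy":0,"dz":-0.042,"twist":0}
  ]
}}

```text
t: 4.55
eef_pos: [492.2, -173.4, 158.9]
tcp_rot: [-3.14, 0.002, -0.075]
ft_force: [2.5, 2.1, -7.3]
opening: 0.181
```

Emit:
{"method": "carry_out", "body": {
  "moves": [
    {"dx":0,"dy":0,"dz":0,"twist":0},
    {"dx":0,"dy":0,"dz":0,"twist":0}
  ]
}}

```text
t: 4.75
eef_pos: [492.4, -173.4, 159.4]
tcp_rot: [-3.141, -0.0, -0.075]
ft_force: [0.2, 5.0, -0.7]
opening: 0.177
```

Emit:
{"method": "carry_out", "body": {
  "moves": [
    {"dx":0.007,"dy":0,"dz":-0.002,"twist":0},
    {"dx":0.014,"dy":0,"dz":-0.002,"twist":0},
    {"dx":0.022,"dy":0,"dz":-0.001,"twist":0},
    {"dx":0.029,"dy":0,"dz":0.0,"twist":0},
    {"dx":0.036,"dy":0,"dz":0.003,"twist":0}
  ]
}}

```text
t: 5.25
eef_pos: [528.0, -175.8, 155.8]
tcp_rot: [-3.14, 0.002, -0.075]
ft_force: [-2.7, 5.5, 2.4]
opening: 0.175
```

Emit:
{"method": "carry_out", "body": {
  "moves": [
    {"dx":0.006,"dy":0,"dz":0.002,"twist":0},
    {"dx":0.012,"dy":0,"dz":0.004,"twist":0},
    {"dx":0.018,"dy":0,"dz":0.007,"twist":0},
    {"dx":0.018,"dy":0,"dz":0.007,"twist":0}
  ]
}}

```text
t: 5.65
eef_pos: [546.7, -177.5, 148.7]
tcp_rot: [-3.14, 0.001, -0.075]
ft_force: [-0.6, 4.8, 1.1]
opening: 0.175
```

Run:
```python
from h import *
s=state();print(s['eef_pos'],s['ft_force'],s['opening'],s['moment'])
a,d=read_camera('side')
cv2.imwrite('pics/g2.png',cv2.resize(a[200:360,280:460],None,fx=3,fy=3)[...,::-1])
```

```text
[ 546.6695261  -177.54384692  148.71530056] [-0.57933596  4.84914738  1.07280763] 0.17542013926887193 [ 1.33143966  0.36092563 -0.24308905]
```

View pics/g2.png

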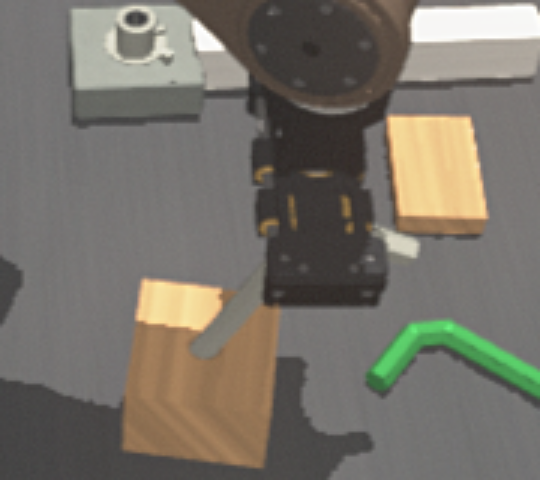

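The side crop shows the key tilted about 30° in the grip, its tip still at the hole near (205,345). The short arm dips at (400,245). Continuing the arc.

Emit:
{"method": "carry_out", "body": {
  "moves": [
    {"dx":0.008,"dy":0,"dz":0.006,"twist":0},
    {"dx":0.016,"dy":0,"dz":0.012,"twist":0},
    {"dx":0.023,"dy":0,"dz":0.018,"twist":0},
    {"dx":0.03,"dy":0,"dz":0.025,"twist":0},
    {"dx":0.036,"dy":0,"dz":0.032,"twist":0}
  ]
}}

```text
t: 6.2
eef_pos: [585.8, -181.6, 119.5]
tcp_rot: [3.14, -0.009, -0.075]
ft_force: [10.3, 1.2, 14.6]
opening: 0.177
```

Emit:
{"method": "carry_out", "body": {
  "moves": [
    {"dx":0.006,"dy":0,"dz":0.008,"twist":0},
    {"dx":0.01,"dy":0,"dz":0.016,"twist":0},
    {"dx":0.014,"dy":0,"dz":0.024,"twist":0},
    {"dx":0.014,"dy":0,"dz":0.024,"twist":0}
  ]
}}

```text
t: 6.6
eef_pos: [600.4, -182.8, 94.5]
tcp_rot: [3.139, -0.01, -0.075]
ft_force: [14.1, 1.1, 6.7]
opening: 0.175
```

Run:
```python
from h import *
s=state();print(s['eef_pos'],s['ft_force'],s['opening'],s['moment'])
a,d=read_camera('side')
print(proj('side',[[490.4,-171,70]]))
b,d=read_camera('scene')
A=cv2.resize(a[230:360,300:460],(480,390));B=cv2.resize(b[230:360,220:380],(480,390))
cv2.imwrite('pics/g3.png',np.hstack([A[:,:400],B[:,:400]])[...,::-1])
```

```text
[ 600.41495291 -182.82947421   94.4565311 ] [14.14072049  1.0951197   6.74171517] 0.1753002248170299 [ 0.45345999 -1.80825617 -0.2676767 ]
[[348.15245628 314.95013011]]
```

View pics/g3.png

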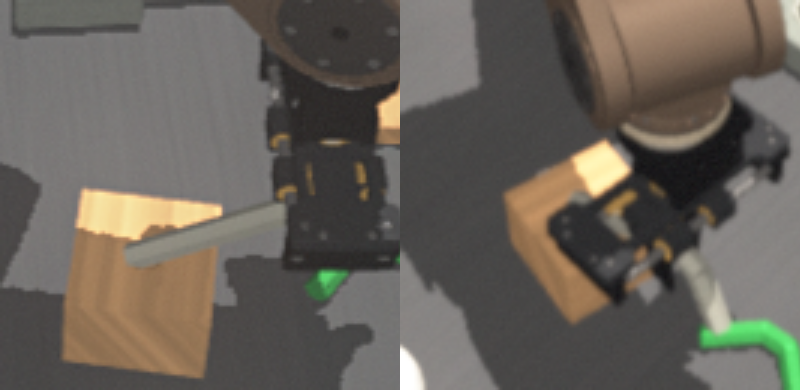

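The crops show the bar now about 70° over, with its tip on the holder. The short arm points down near the green decoy, so I'll check clearance.

Run:
```python
from h import *
np.set_printoptions(precision=0,suppress=True)
f=np.load('side0.npz')
p=f['p'].astype(int);W=cloud('side',f['p'],f['d']);m=(p[...,1]>p[...,0]+40)&(p[...,1]>p[...,2]+40)
w=W[m];w=w[w[:,2]<60];print(w.min(0),w.max(0),w[w[:,0].argmin()],w[w[:,1].argmax()])
for x in range(590,700,10):
    q=w[abs(w[:,0]-x)<5]; print(x,q[:,1:].min(0) if len(q) else '',q[:,1:].max(0) if len(q) else '')
a,d=read_camera('side');W=cloud('side',a,d)
# bar profile: long arm
w=W[290:330,335:400].reshape(-1,3);w=w[(w[:,2]>78)&(w[:,0]<575)&(w[:,0]>470)&(w[:,1]<-150)]
r=np.polyfit(w[:,0],w[:,2],1);print('bar',len(w),w.min(0),w.max(0),'tilt deg',np.degrees(np.arctan(r[0])))
```

```text
[ 616. -232.   -6.] [ 788. -108.   23.] [ 616. -161.   13.] [ 670. -108.   -6.]
590  
600  
610  
620 [-175.   11.] [-155.   22.]
630 [-176.   10.] [-142.   23.]
640 [-163.   10.] [-130.   22.]
650 [-151.   10.] [-125.   23.]
660 [-144.   10.] [-124.   20.]
670 [-141.   -6.] [-108.   22.]
680 [-146.    8.] [-126.   21.]
690 [-155.    9.] [-129.   22.]
bar 634 [ 477. -270.   78.] [ 575. -162.  219.] tilt deg 51.262255461157956
```

Emit:
{"method": "carry_out", "body": {
  "moves": [
    {"dx":0,"dy":0,"dz":-0.015,"twist":0},
    {"dx":-0.003,"dy":0.017,"dz":-0.025,"twist":8.5},
    {"dx":-0.006,"dy":0.034,"dz":-0.025,"twist":17},
    {"dx":-0.009,"dy":0.05,"dz":-0.025,"twist":25.5},
    {"dx":-0.012,"dy":0.067,"dz":-0.025,"twist":34}
  ]
}}

```text
t: 7.25
eef_pos: [579.0, -248.6, 117.8]
tcp_rot: [3.141, -0.0, -0.674]
ft_force: [0.1, -0.5, -4.4]
opening: 0.177
```

Emit:
{"method": "carry_out", "body": {
  "moves": [
    {"dx":0,"dy":0,"dz":0,"twist":0},
    {"dx":0,"dy":0,"dz":0.02,"twist":0},
    {"dx":0,"dy":0,"dz":0.035,"twist":0},
    {"dx":0,"dy":0,"dz":0.045,"twist":0},
    {"dx":0,"dy":0,"dz":0.045,"twist":0}
  ]
}}

```text
t: 7.75
eef_pos: [581.8, -248.7, 72.9]
tcp_rot: [-3.14, -0.006, -0.666]
ft_force: [8.9, -4.5, 1.2]
opening: 0.172
```

Emit:
{"method": "carry_out", "body": {
  "moves": [
    {"dx":0,"dy":0,"dz":0.004,"twist":0},
    {"dx":0,"dy":0,"dz":0.008,"twist":0},
    {"dx":0,"dy":0,"dz":0.012,"twist":0},
    {"dx":0,"dy":0,"dz":0.012,"twist":0}
  ]
}}

```text
t: 8.15
eef_pos: [582.4, -249.0, 61.7]
tcp_rot: [-3.14, -0.008, -0.666]
ft_force: [11.8, -6.0, 2.6]
opening: 0.178
```

Emit:
{"method": "carry_out", "body": {
  "moves": [
    {"dx":0,"dy":0,"dz":-0.05,"twist":0},
    {"dx":0,"dy":0,"dz":-0.1,"twist":0},
    {"dx":0,"dy":0,"dz":-0.14,"twist":0},
    {"dx":0,"dy":0,"dz":-0.14,"twist":0},
    {"dx":0,"dy":0,"dz":-0.14,"twist":0}
  ]
}}

```text
t: 8.65
eef_pos: [579.1, -247.2, 200.4]
tcp_rot: [3.141, 0.0, -0.666]
ft_force: [-0.1, -0.1, -5.0]
opening: 0.178
```

Run:
```python
from h import *
np.set_printoptions(precision=1,suppress=True)
s=state();print(s['eef_pos'],s['ft_force'],s['opening'],s['tcp_rot'])
g=s['eef_pos'];yaw=s['tcp_rot'][2];tx=np.array([np.cos(yaw),np.sin(yaw)]);ty=np.array([-tx[1],tx[0]])
for n in('side','scene'):
    a,d=read_camera(n);W=cloud(n,a,d);np.savez(n+'4.npz',p=a,d=d)
    q=np.round(proj(n,[g])[0]).astype(int);cv2.imwrite(f'pics/{n}4.png',cv2.resize(a[q[1]-80:q[1]+80,q[0]-90:q[0]+90],None,fx=3,fy=3)[...,::-1])
    w=W.reshape(-1,3);r=w-g;X=r[:,:2]@tx;Y=r[:,:2]@ty
    for k,m in dict(long=(X<-30)&(X>-135)&(abs(Y)<20)&(r[:,2]>-15)&(r[:,2]<45),short=(X>20)&(X<60)&(abs(Y)<20)&(r[:,2]>-65)&(r[:,2]<-5)).items():
        print(n,k,m.sum(),X[m].min(),X[m].max(),(g[2]+r[m,2]).min(),(g[2]+r[m,2]).max(),np.median(Y[m]))
        if k=='long': print(' tilt',np.degrees(np.arctan(np.polyfit(X[m],r[m,2],1)[0])),'yawoff',np.degrees(np.arctan(np.polyfit(X[m],Y[m],1)[0])))
        else: print(' tilt',np.degrees(np.arctan(np.polyfit(r[m,2],X[m],1)[0])),'mean X',X[m].mean())
```

```text
[ 579.1 -247.2  200.4] [-0.1 -0.1 -5. ] 0.17765565590739862 [ 3.1  0.  -0.7]
side long 323 -132.4820270948366 -64.36643270728808 194.80395260462674 230.0650257134584 -4.500064805306374
 tilt 17.131025378126715 yawoff 0.6006096640627498
side short 61 34.31210177659315 54.057854506506196 178.03860343557193 195.30710462028998 -5.351445583159613
 tilt -10.025815999640539 mean X 46.185754706916384
scene long 1 -30.5212351306773 -30.5212351306773 234.70569362928555 234.70569362928555 -7.998896085744128
 tilt -29.36467986808078 yawoff 7.465400851321772
scene short 50 45.097077337158275 55.383024651645485 179.85210880731768 195.0710586837945 -0.5830971391943759
 tilt -15.884207090781508 mean X 49.47238337906378<stdin>:11: RankWarning: Polyfit may be poorly conditioned
<stdin>:11: RankWarning: Polyfit may be poorly conditioned
```

```bash
cat > tilt.py <<'E'
from h import *
np.set_printoptions(precision=1,suppress=True)
def run(lab,n='side'):
    s=state();g=s['eef_pos'];yaw=s['tcp_rot'][2];tx=np.array([np.cos(yaw),np.sin(yaw)]);ty=np.array([-tx[1],tx[0]])
    a,d=(lambda f:(f['p'],f['d']))(np.load(lab)) if lab else read_camera(n)
    W=cloud(n,a,d);r=W.reshape(-1,3)-g;X=r[:,:2]@tx;Y=r[:,:2]@ty;Z=r[:,2]-19
    print(g,s['ft_force'],s['opening'],yaw)
    for lo in range(-140,-60,10):
        m=(X>=lo)&(X<lo+10)&(abs(Y)<20)&(Z>-45)&(Z<25)
        if m.sum()>3: print(lo+5,m.sum(),'z rel grip',np.percentile(Z[m],[2,50,98]),'Y',np.percentile(Y[m],[2,98]))
    for lo in range(-70,-10,10):
        m=(Z>=lo)&(Z<lo+10)&(abs(Y)<20)&(X>15)&(X<75)
        if m.sum()>3: print('short z',lo+5,m.sum(),'X',np.percentile(X[m],[2,50,98]))
if __name__=='__main__':
    import sys;run(*sys.argv[1:])
E
python3 tilt.py side4.npz; python3 tilt.py scene4.npz scene
```

```text
[ 578.5 -247.1  198.6] [-0.6 -0.2 -4.9] 0.17702867531162353 -0.6669541993184642
-135 4 z rel grip [-11.9 -11.2  -6.3] Y [-6.9  0.1]
-125 47 z rel grip [-21.  -10.7  -5.3] Y [-8.   7.7]
-115 48 z rel grip [-17.1  -6.8  -2.9] Y [-7.8  6.8]
-105 49 z rel grip [-14.9  -3.5   0.7] Y [-8.1  7.4]
-95 50 z rel grip [-11.   -0.6   4.5] Y [-8.6  9.8]
-85 53 z rel grip [-8.7  2.3  6.8] Y [-8.4  8.7]
-75 48 z rel grip [-5.4  4.4 10.8] Y [-7.9  7.2]
-65 24 z rel grip [ 1.5  9.1 12.3] Y [-7.5  9.5]
short z -35 24 X [39.2 48.5 53.3]
short z -25 43 X [36.6 46.7 53. ]
short z -15 40 X [32.6 43.5 49. ]
[ 578.5 -247.1  198.6] [-0.6 -0.2 -4.9] 0.17702867531162353 -0.6669541993184642
short z -35 22 X [48.2 51.3 54.9]
short z -25 34 X [45.5 48.4 52.7]
short z -15 29 X [43.  45.5 50.2]
```

View pics/side4.png

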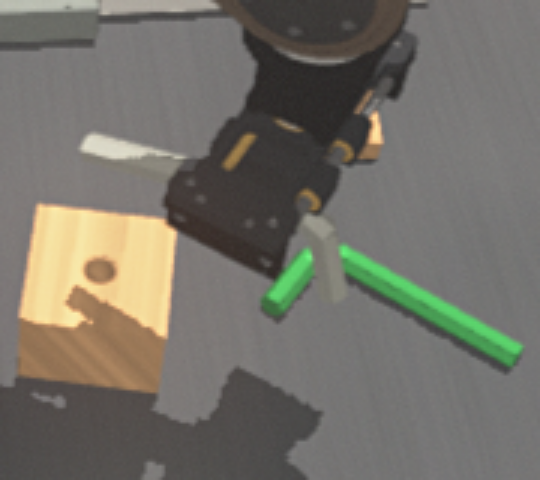

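The side crop shows the long arm still drooping about 16° and sitting high in the pads, and the hole is free. I'll press it down clear of the hole, with the long tip on the holder top and the short tip on the table. That levels it, and then I'll regrasp.

Emit:
{"method": "carry_out", "body": {
  "moves": [
    {"dx":0.014,"dy":-0.033,"dz":0.0,"twist":0},
    {"dx":0.014,"dy":-0.033,"dz":0.04,"twist":0},
    {"dx":0.014,"dy":-0.033,"dz":0.08,"twist":0},
    {"dx":0.014,"dy":-0.033,"dz":0.11,"twist":0},
    {"dx":0.014,"dy":-0.033,"dz":0.115,"twist":0}
  ]
}}

```text
t: 9.25
eef_pos: [608.3, -229.1, 80.1]
tcp_rot: [3.14, 0.009, -0.667]
ft_force: [0.4, 0.1, -4.8]
opening: 0.178
```

Emit:
{"method": "carry_out", "body": {
  "moves": [
    {"dx":0,"dy":0,"dz":0.006,"twist":0},
    {"dx":0,"dy":0,"dz":0.012,"twist":0},
    {"dx":0,"dy":0,"dz":0.018,"twist":0},
    {"dx":0,"dy":0,"dz":0.024,"twist":0}
  ]
}}

```text
t: 9.65
eef_pos: [611.6, -231.0, 62.9]
tcp_rot: [-3.141, -0.003, -0.668]
ft_force: [1.4, -2.0, -0.5]
opening: 0.174
```

Emit:
{"method": "carry_out", "body": {
  "moves": [
    {"dx":0,"dy":0,"dz":0.005,"twist":0},
    {"dx":0,"dy":0,"dz":0.01,"twist":0},
    {"dx":0,"dy":0,"dz":0.01,"twist":0}
  ]
}}

```text
t: 9.95
eef_pos: [610.5, -230.3, 51.3]
tcp_rot: [3.142, 0.001, -0.668]
ft_force: [1.7, -1.2, -1.7]
opening: 0.175
```

```bash
python3 tilt.py "" side
```

```text
[ 610.5 -230.3   51.3] [ 1.7 -1.2 -1.7] 0.1748798387412194 -0.6681315743007357
-135 93 z rel grip [-31.   -0.6  18.6] Y [-19.1   7.5]
-125 81 z rel grip [-19.2   4.   21.6] Y [-18.   18.2]
-115 69 z rel grip [-2.7 13.4 21.6] Y [-19.1   7.7]
-105 79 z rel grip [-2.5  9.5 22.9] Y [-19.8   7.7]
-95 77 z rel grip [-2.9 13.3 23.7] Y [-18.9   7. ]
-85 63 z rel grip [-4.5 15.3 23.7] Y [-19.6   8.1]
-75 43 z rel grip [10.2 20.2 24.3] Y [-8.   8.6]
-65 41 z rel grip [12.6 22.1 24.1] Y [-8.5  7.8]
short z -65 225 X [16.3 47.7 74. ]
short z -45 22 X [22.9 31.7 39.9]
short z -35 25 X [20.8 34.8 39. ]
short z -25 23 X [25.  31.3 38.3]
short z -15 28 X [20.5 31.8 38. ]
```

Emit:
{"method": "carry_out", "body": {
  "moves": [
    {"dx":0,"dy":0,"dz":0.005,"twist":0},
    {"dx":0,"dy":0,"dz":0.01,"twist":0},
    {"dx":0,"dy":0,"dz":0.01,"twist":0}
  ]
}}

```text
t: 10.3
eef_pos: [610.6, -230.3, 41.2]
tcp_rot: [3.142, 0.001, -0.668]
ft_force: [1.1, -0.7, -1.2]
opening: 0.176
```

Emit:
{"method": "carry_out", "body": {
  "moves": [
    {"dx":0,"dy":0,"dz":0.003,"twist":0},
    {"dx":0,"dy":0,"dz":0.006,"twist":0},
    {"dx":0,"dy":0,"dz":0.006,"twist":0}
  ]
}}

```text
t: 10.6
eef_pos: [610.9, -230.6, 35.7]
tcp_rot: [-3.141, -0.0, -0.668]
ft_force: [2.2, -1.2, 0.4]
opening: 0.178
```

```bash
python3 tilt.py "" side
```

```text
[ 610.9 -230.6   35.7] [ 2.2 -1.2  0.4] 0.1775801249949238 -0.668122900949661
-135 67 z rel grip [-16.2  11.5  21.8] Y [-18.8  -4.3]
-125 44 z rel grip [-5.  15.2 23.2] Y [-19.1  -3.9]
-115 35 z rel grip [13.1 16.5 23.8] Y [-19.   18.8]
-105 38 z rel grip [11.6 16.8 24.2] Y [-19.2  19.7]
-95 37 z rel grip [11.9 15.9 24. ] Y [-19.   -4.5]
-85 21 z rel grip [13.7 16.2 23.8] Y [-19.   -5.4]
-75 5 z rel grip [20.1 22.1 22.5] Y [-8.5 -5.2]
-65 9 z rel grip [18.3 22.1 24.3] Y [-8.4 -5.8]
short z -55 402 X [18.6 49.5 74.1]
short z -45 25 X [18.5 27.7 66.1]
short z -35 20 X [18.2 25.3 31.9]
short z -25 24 X [17.2 25.6 32.3]
short z -15 19 X [18.2 25.6 32.5]
```

Run:
```python
from h import *
a,d=read_camera('side');b,d=read_camera('scene')
np.savez('side5.npz',p=a,d=d)
A=cv2.resize(a[255:375,320:450],(520,480));B=cv2.resize(b[255:355,215:315],(480,480))
cv2.imwrite('pics/g5.png',cv2.resize(np.hstack([A,B]),(800,384))[...,::-1])
```

```text
(no output)
```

View pics/g5.png

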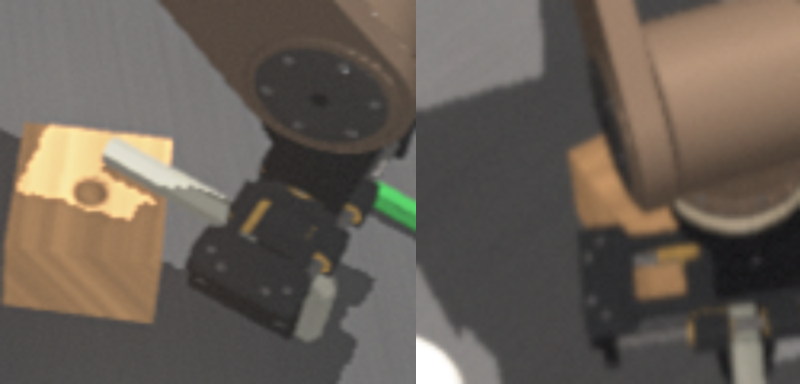

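The side crop shows the bar lying on the holder to the right of the hole, its tip at about (110,150), with the short arm hanging in front of the gripper at (315,305). I'll get the tilt by casting rays onto the grip's vertical plane.

```bash
cat > plane.py <<'E'
from h import *
def onplane(n,uv,g,yaw,Y=0):
    tx=np.array([np.cos(yaw),np.sin(yaw),0]);ty=np.array([-tx[1],tx[0],0]);o,d=ray(n,uv)
    t=((g+Y*ty-o)@ty)/(d@ty);P=o+t*d;return np.array([(P-g)@tx,P[2]])
E
python3 - <<'E'
from plane import *
s=state();g=s['eef_pos'];y=s['tcp_rot'][2];print(g,y,s['joints'])
for uv,Y in [((355,299.4),0),((390.3,315.3),0),((353.8,306.6),-8.5),((388,324.4),-8.5)]: print(uv,onplane('side',uv,g,y,Y))
W=cloud('side',*[np.load('side5.npz')[k] for k in 'pd'])
for v,u in [(303,355),(305,360),(308,366),(311,374),(314,380),(317,386)]: print(u,v,W[v,u])
E
```

```text
[ 610.8983103  -230.52721143   35.98355942] -0.6680470470862829 [-4.61963827e-01  7.34708662e-01  1.63378098e+00  9.75383146e-05
  7.72881985e-01  1.77680972e+00]
(355, 299.4) [-133.04137722   91.98484895]
(390.3, 315.3) [-50.13885524 100.45914413]
(353.8, 306.6) [-129.94628045   78.60475114]
(388, 324.4) [-48.36305471  79.90816958]
355 303 [518.38540063 -94.67370217   6.42439295]
360 305 [ 528.84816514 -101.93854364    7.5803764 ]
366 308 [ 541.2488756  -111.43755926    7.85074753]
374 311 [ 553.48582277 -137.7529372    31.55688264]
380 314 [ 565.35605133 -146.78759446   31.73095027]
386 317 [ 577.33966497 -155.02939635   30.87529468]
```

Emit:
{"method": "carry_out", "body": {
  "moves": [
    {"dx":0,"dy":0,"dz":0.004,"twist":0},
    {"dx":0,"dy":0,"dz":0.008,"twist":0},
    {"dx":0,"dy":0,"dz":0.008,"twist":0}
  ]
}}

```text
t: 11.05
eef_pos: [612.4, -231.1, 31.8]
tcp_rot: [-3.14, -0.005, -0.668]
ft_force: [-5.0, 2.7, 32.6]
opening: 0.178
```

Emit:
{"method": "carry_out", "body": {
  "moves": [
    {"dx":0,"dy":0,"dz":0.003,"twist":0},
    {"dx":0,"dy":0,"dz":0.005,"twist":0},
    {"dx":0,"dy":0,"dz":0.005,"twist":0}
  ]
}}

```text
t: 11.35
eef_pos: [613.4, -231.8, 28.3]
tcp_rot: [-3.14, -0.009, -0.668]
ft_force: [-5.8, 1.4, 41.9]
opening: 0.175
```

Emit:
{"method": "carry_out", "body": {
  "moves": [
    {"dx":0,"dy":0,"dz":-0.005,"twist":0},
    {"dx":0,"dy":0,"dz":-0.005,"twist":0}
  ]
}}

```text
t: 11.55
eef_pos: [610.9, -230.5, 28.7]
tcp_rot: [-3.141, -0.001, -0.668]
ft_force: [-2.5, 1.1, 14.7]
opening: 0.181
```

Run:
```python
from plane import *
s=state();g=s['eef_pos'];y=s['tcp_rot'][2];print(g,y,s['ft_force'])
a,d=read_camera('side');cv2.imwrite('pics/g6.png',cv2.resize(a[265:365,330:440],(660,600),interpolation=cv2.INTER_CUBIC)[...,::-1])
```

```text
[ 610.94321681 -230.48569876   28.74423493] -0.6680349519365882 [-2.45328678  1.05246656 14.6703338 ]
```

View pics/g6.png

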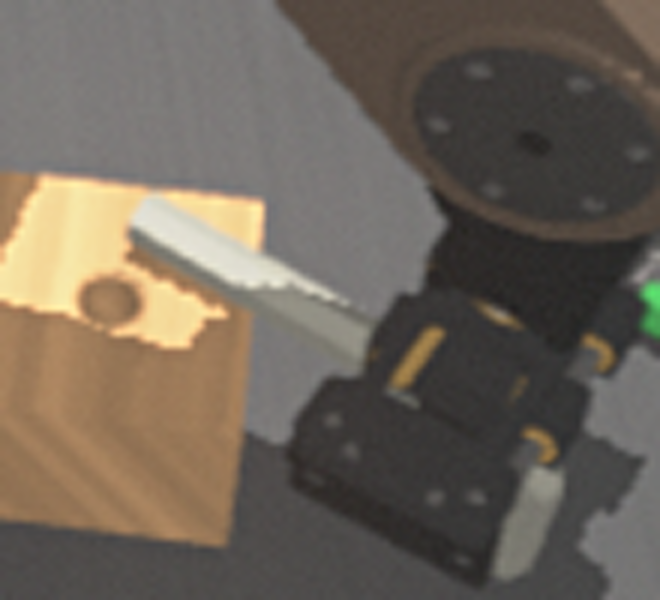

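The crop shows the bar on the holder with its tip end at (130–150, 197–235), and the short arm's end near the table at (510,585).

Run:
```python
from plane import *
np.set_printoptions(precision=1,suppress=True)
s=state();g=s['eef_pos'];y=s['tcp_rot'][2]
f=lambda x,v,Y:onplane('side',(330+x/6-.4,265+v/6-.4),g,y,Y)
for n,x,v,Y in [('tip ridge',150,197,0),('ridge gr',375,318,0),('tip low',131,236,-8.5),('low gr',362,365,-8.5),('short bottom near',510,582,-8.5),('short bottom left',495,585,-8.5),('short right top',562,480,-5)]: print(n,f(x,v,Y))
```

```text
tip ridge [-134.6   97.6]
ridge gr [-45.6  96. ]
tip low [-136.2   83.2]
low gr [-44.   79.7]
short bottom near [24.1  2.4]
short bottom left [19.3 -4.2]
short right top [31.2 69.8]
```

Emit:
{"method": "carry_out", "body": {
  "grip": 0.027,
  "moves": [
    {"dx":0,"dy":0,"dz":0,"twist":0},
    {"dx":0,"dy":0,"dz":0,"twist":0},
    {"dx":0,"dy":0,"dz":0,"twist":0}
  ]
}}

```text
t: 11.9
eef_pos: [610.5, -230.3, 27.3]
tcp_rot: [3.141, 0.001, -0.668]
ft_force: [-0.4, -0.2, 0.5]
opening: 0.284
```

Emit:
{"method": "carry_out", "body": {
  "moves": [
    {"dx":-0.004,"dy":0,"dz":-0.006,"twist":0},
    {"dx":-0.008,"dy":0,"dz":-0.012,"twist":0},
    {"dx":-0.013,"dy":0,"dz":-0.02,"twist":0},
    {"dx":-0.02,"dy":0,"dz":-0.03,"twist":0},
    {"dx":-0.02,"dy":0,"dz":-0.032,"twist":0}
  ]
}}

```text
t: 12.4
eef_pos: [594.9, -217.7, 61.7]
tcp_rot: [-3.141, -0.001, -0.668]
ft_force: [0.5, -0.3, 1.2]
opening: 0.282
```

Emit:
{"method": "carry_out", "body": {
  "grip": 0.0,
  "moves": [
    {"dx":0,"dy":0,"dz":0,"twist":0},
    {"dx":0,"dy":0,"dz":0,"twist":0},
    {"dx":0,"dy":0,"dz":0,"twist":0},
    {"dx":0,"dy":0,"dz":0,"twist":0},
    {"dx":0,"dy":0,"dz":0,"twist":0}
  ]
}}

```text
t: 12.9
eef_pos: [595.2, -218.2, 60.0]
tcp_rot: [-3.142, -0.0, -0.668]
ft_force: [-0.9, 0.3, 5.3]
opening: 0.18
```

Run:
```python
from plane import *
s=state();g=s['eef_pos'];y=s['tcp_rot'][2];print(g,y,s['ft_force'],s['opening'])
```

```text
[ 595.16330647 -218.19689482   59.95259363] -0.668092062117329 [-0.94711705  0.31786308  5.26938634] 0.1799103504194068
```

Emit:
{"method": "carry_out", "body": {
  "moves": [
    {"dx":0,"dy":0,"dz":-0.015,"twist":0},
    {"dx":0,"dy":0,"dz":-0.035,"twist":0},
    {"dx":0,"dy":0,"dz":-0.06,"twist":0},
    {"dx":0,"dy":0,"dz":-0.085,"twist":0},
    {"dx":0,"dy":0,"dz":-0.11,"twist":0}
  ]
}}

```text
t: 13.4
eef_pos: [594.7, -217.9, 171.1]
tcp_rot: [3.142, 0.001, -0.668]
ft_force: [-0.1, 0.4, -4.4]
opening: 0.177
```

Emit:
{"method": "carry_out", "body": {
  "moves": [
    {"dx":0,"dy":0,"dz":0,"twist":0},
    {"dx":0,"dy":0,"dz":0,"twist":0}
  ]
}}

```text
t: 13.6
eef_pos: [594.8, -217.9, 169.5]
tcp_rot: [3.142, 0.0, -0.668]
ft_force: [1.1, -0.4, -5.8]
opening: 0.175
```

```bash
cat > meas.py <<'E'
from plane import *
np.set_printoptions(precision=1,suppress=True)
def meas(n):
    s=state();g=s['eef_pos'];y=s['tcp_rot'][2];a,d=read_camera(n);print(n,g,y,s['ft_force'],s['opening'])
    cv2.imwrite(f'pics/m_{n}_{s["t"]:.2f}.png',a[...,::-1])
    tx=np.array([np.cos(y),np.sin(y),0]);ty=np.array([-tx[1],tx[0],0]);W=cloud(n,a,d);r=W-g;X=r@tx;Y=r@ty;Z=r[...,2]-19
    for lo in range(-130,-40,10):
        m=(X>=lo)&(X<lo+10)&(abs(Y)<14)&(abs(Z)<25)
        if m.sum()>3:print(' X',lo+5,m.sum(),'Z',np.percentile(Z[m],[3,50,97]),'Y',np.percentile(Y[m],[3,97]))
    for lo in range(-80,-20,10):
        m=(Z>=lo)&(Z<lo+10)&(abs(Y)<14)&(X>25)&(X<80)
        if m.sum()>3:print(' Z',lo+5,m.sum(),'X',np.percentile(X[m],[3,50,97]),'Y',np.percentile(Y[m],[3,97]))
if __name__=='__main__':
    for n in ('side','scene'): meas(n)
E
python3 meas.py
```

```text
side [ 594.8 -217.9  169.5] -0.6680432013550697 [ 1.1 -0.4 -5.8] 0.17498560983705871
 X -115 38 Z [ 0.9  9.1 14.2] Y [-8.8  9.1]
 X -105 48 Z [-0.3  9.8 13.3] Y [-9.8  7.9]
 X -95 51 Z [-1.7  8.9 13.1] Y [-8.8  8. ]
 X -85 52 Z [-1.8  8.4 13.2] Y [-8.9  7.9]
 X -75 52 Z [-4.   6.7 11. ] Y [-8.2  8. ]
 X -65 23 Z [ 0.2  8.4 11.8] Y [-7.9  6.5]
 Z -75 23 X [31.6 40.7 48.1] Y [-9.4  1.2]
 Z -65 33 X [30.1 40.  47.3] Y [-9.1 -0.4]
 Z -55 29 X [32.  41.5 49.3] Y [-8.1  1.3]
 Z -45 32 X [31.8 41.1 49.5] Y [-8.3  1.1]
 Z -35 30 X [33.8 42.4 49.9] Y [-8.6 -0.2]
 Z -25 40 X [34.2 45.8 50.6] Y [-9.1  6.8]
scene [ 594.5 -217.8  168.7] -0.6680763141943804 [-0.   0.3 -5.1] 0.17957615483382414
 Z -75 15 X [42.5 46.5 47.8] Y [-7.6  7. ]
 Z -65 17 X [43.5 45.7 49.4] Y [-8.4  7.2]
 Z -55 15 X [44.6 48.5 51.1] Y [-8.2  7.1]
 Z -45 18 X [45.2 47.9 50.3] Y [-8.   7.3]
 Z -35 19 X [46.5 48.3 51.5] Y [-7.9  7.4]
 Z -25 28 X [38.2 48.6 52.2] Y [-8.5  7.7]
```

Emit:
{"method": "carry_out", "body": {
  "moves": [
    {"dx":-0.015,"dy":-0.011,"dz":0,"twist":-8.4},
    {"dx":-0.03,"dy":-0.023,"dz":0,"twist":-16.8},
    {"dx":-0.045,"dy":-0.034,"dz":0,"twist":-25.2},
    {"dx":-0.06,"dy":-0.046,"dz":0,"twist":-33.6},
    {"dx":-0.073,"dy":-0.057,"dz":0,"twist":-42}
  ]
}}

```text
t: 14.2
eef_pos: [572.3, -127.1, 168.4]
tcp_rot: [-3.14, 0.002, 0.071]
ft_force: [-0.4, -0.9, -4.1]
opening: 0.179
```

Emit:
{"method": "carry_out", "body": {
  "moves": [
    {"dx":-0.003,"dy":-0.018,"dz":0,"twist":-8.4},
    {"dx":-0.006,"dy":-0.036,"dz":0,"twist":-16.8},
    {"dx":-0.01,"dy":-0.054,"dz":0,"twist":-25.2},
    {"dx":-0.013,"dy":-0.073,"dz":0,"twist":-33.6},
    {"dx":-0.016,"dy":-0.091,"dz":0,"twist":-42}
  ]
}}

```text
t: 14.7
eef_pos: [550.4, -37.5, 168.6]
tcp_rot: [-3.139, 0.001, 0.804]
ft_force: [-0.3, 0.4, -5.0]
opening: 0.177
```

Emit:
{"method": "carry_out", "body": {
  "moves": [
    {"dx":0.01,"dy":-0.016,"dz":0,"twist":-8.4},
    {"dx":0.02,"dy":-0.032,"dz":0,"twist":-16.8},
    {"dx":0.03,"dy":-0.047,"dz":0,"twist":-25.2},
    {"dx":0.039,"dy":-0.063,"dz":0,"twist":-33.6},
    {"dx":0.049,"dy":-0.079,"dz":0,"twist":-42}
  ]
}}

```text
t: 15.2
eef_pos: [528.1, 52.6, 168.7]
tcp_rot: [-3.139, -0.0, 1.537]
ft_force: [-0.7, -0.2, -4.5]
opening: 0.176
```

Emit:
{"method": "carry_out", "body": {
  "moves": [
    {"dx":0.018,"dy":-0.005,"dz":0,"twist":-8.4},
    {"dx":0.036,"dy":-0.01,"dz":0,"twist":-16.8},
    {"dx":0.054,"dy":-0.016,"dz":0,"twist":-25.2},
    {"dx":0.072,"dy":-0.021,"dz":0,"twist":-33.6},
    {"dx":0.087,"dy":-0.026,"dz":0,"twist":-42}
  ]
}}

```text
t: 15.7
eef_pos: [505.6, 140.6, 168.7]
tcp_rot: [-3.14, -0.001, 2.27]
ft_force: [0.1, -0.3, -4.0]
opening: 0.178
```

Emit:
{"method": "carry_out", "body": {
  "moves": [
    {"dx":0,"dy":0,"dz":0,"twist":-8},
    {"dx":0,"dy":0,"dz":0,"twist":-15.2},
    {"dx":0,"dy":0,"dz":0,"twist":-15.2}
  ]
}}

```text
t: 16.0
eef_pos: [505.8, 139.9, 168.8]
tcp_rot: [-3.14, -0.002, 2.531]
ft_force: [0.3, -0.0, -4.6]
opening: 0.175
```

```bash
python3 meas.py
python3 - <<'E'
from h import *
a,_=read_camera('side');b,_=read_camera('scene');w,_=read_camera('wrist')
A=cv2.resize(a[150:250,280:380],(400,400));B=cv2.resize(b[180:280,320:420],(400,400))
np.savez('w7.npz',p=w,**camera_info('wrist'))
cv2.imwrite('pics/g7.png',np.hstack([A,B])[...,::-1])
E
```

```text
side [505.8 139.9 168.8] 2.5314472275582722 [ 0.3 -0.  -4.6] 0.1748161858506757
 X -115 45 Z [-2.9  6.3 13.2] Y [-8.5  9.3]
 X -105 33 Z [-0.   8.6 13.1] Y [-5.3  9.2]
 X -95 35 Z [-2.1  8.  12.9] Y [-6.5  9.5]
 X -85 36 Z [-2.4  7.1 12.5] Y [-8.2  9.9]
 X -75 33 Z [-3.3  7.2 12.6] Y [-4.7  9.7]
 X -65 33 Z [-2.7  5.7 10.7] Y [-4.3  9.2]
 X -55 34 Z [-3.1  5.9 11.2] Y [-4.7 10.1]
 X -45 35 Z [-3.8  5.5  9.7] Y [-5.9 11. ]
 Z -75 17 X [28.5 33.4 42.6] Y [-0.7 10. ]
 Z -65 20 X [29.4 34.6 42.1] Y [-0.8  9.4]
 Z -55 28 X [29.  33.9 42.3] Y [-5.5 10.3]
 Z -45 22 X [31.6 37.1 45.4] Y [-1.8 10. ]
 Z -35 22 X [32.7 36.5 45.5] Y [-0.2  8.8]
 Z -25 21 X [29.1 39.2 47.5] Y [ 0.3 10.2]
scene [505.9 139.8 169. ] 2.5266442240877653 [ 0.2 -0.2 -4.9] 0.17628333383900247
 X -115 46 Z [-3.2  6.2 14.4] Y [-7.6  8.2]
 X -105 24 Z [-1.3  9.  13. ] Y [-7.7  8.4]
 X -95 20 Z [ 0.6  9.5 12.7] Y [-4.7  8.3]
 X -85 23 Z [ 2.3  7.8 11.8] Y [-8.1  8.9]
 X -75 17 Z [-0.6  8.5 10.3] Y [-7.2  8.5]
 X -65 23 Z [-3.2  6.8 11.1] Y [-6.2  9.2]
 X -55 21 Z [-3.7  6.4 11.5] Y [-7.1  8.4]
 X -45 20 Z [-3.2  4.8  9.7] Y [-6.9  9.3]
 Z -75 12 X [29.3 32.1 36.6] Y [-6.4  8.3]
 Z -65 18 X [27.4 32.2 38.5] Y [-7.9  8.4]
 Z -55 14 X [28.9 32.9 39.1] Y [0.1 8.1]
 Z -45 11 X [33.  36.  43.4] Y [2.  8.1]
 Z -35 8 X [34.2 39.1 47.6] Y [5.4 8.8]
 Z -25 5 X [35.  38.5 44.5] Y [7.2 8.6]
```

Run:
```python
from h import *
np.set_printoptions(precision=1,suppress=True)
for n,(a,b,c,d) in dict(side=(310,345,198,222),scene=(348,376,216,245)).items():
    p=np.load(n+'0.npz')['p'];g=cv2.cvtColor(p,cv2.COLOR_RGB2GRAY)
    q=proj(n,[[472.3,163.5,70]])[0]
    # bright ring top + dark hole: dark pixels within 9mm-ish radius
    r=cv2.resize(g[c:d,a:b],None,fx=8,fy=8,interpolation=cv2.INTER_CUBIC)
    _,t=cv2.threshold(r,0,255,cv2.THRESH_BINARY_INV+cv2.THRESH_OTSU)
    k,lab,st,ce=cv2.connectedComponentsWithStats(((r<95)*255).astype(np.uint8))
    print(n,q,[(st[i,4],np.round(ce[i]/8-.44+[a,c],1),np.round(st[i,2:4]/8,1)) for i in range(1,k) if st[i,4]>150])
    for uv in ([ (325.3,206.0)] if n=='side' else [(360.0,226.0)]): print('hand',onz(n,uv,70))
```

```text
side [325.4 206.4] [(np.int32(1651), array([324.9, 205.8]), array([7.1, 4.5])), (np.int32(670), array([319.7, 212.8]), array([2. , 8.2])), (np.int32(480), array([329.6, 213. ]), array([2.6, 7. ])), (np.int32(173), array([335. , 219.5]), array([3. , 1.5]))]
hand [472.1 164.9  70. ]
scene [359.9 225.9] [(np.int32(438), array([360. , 226.1]), array([4. , 2.1]))]
hand [472.7 163.3  70. ]
```

View pics/g7.png

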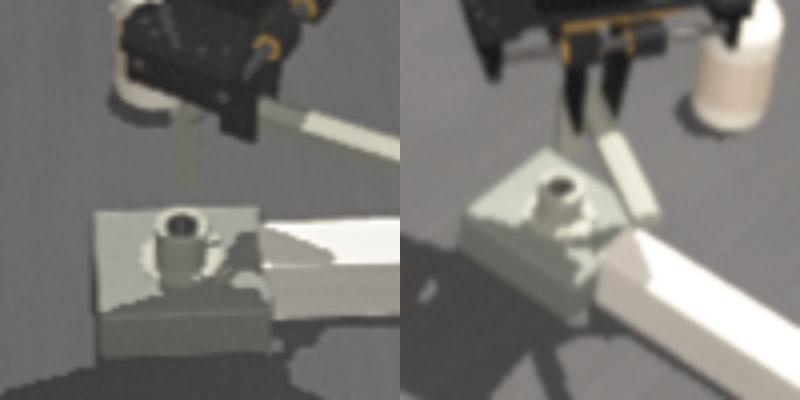

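The side (left) and scene (right) crops show the short arm hanging straight above the socket at (183,165) and (567,130), with the long arm level toward +x/-y. Fine shift, then down.

Emit:
{"method": "carry_out", "body": {
  "moves": [
    {"dx":0.0026,"dy":0.0013,"dz":0.01,"twist":0},
    {"dx":0.0026,"dy":0.0013,"dz":0.022,"twist":0},
    {"dx":0.0026,"dy":0.0013,"dz":0.034,"twist":0},
    {"dx":0.0026,"dy":0.0013,"dz":0.038,"twist":0},
    {"dx":0.0026,"dy":0.0013,"dz":0.038,"twist":0}
  ]
}}

```text
t: 16.75
eef_pos: [504.7, 142.3, 130.9]
tcp_rot: [-3.14, -0.001, 2.529]
ft_force: [-0.1, 0.8, -4.6]
opening: 0.177
```

```bash
python3 meas.py
python3 - <<'E'
from h import *
np.set_printoptions(precision=1,suppress=True)
# edges of short arm bottom & head top rim in the side/scene depth at once
for n in('side','scene'):
    a,d=read_camera(n);W=cloud(n,a,d);S=np.array([472.2,164.3])
    r=np.hypot(*(W[...,:2]-S).transpose(2,0,1))
    for lo,hi in ((66,73),(78,95),(95,110)):
        m=(r<25)&(W[...,2]>lo)&(W[...,2]<hi);print(n,lo,m.sum(),W[m].min(0),W[m].max(0),W[m].mean(0))
E
```

```text
side [504.7 142.3 130.9] 2.5291721906012645 [-0.1  0.8 -4.6] 0.17686570493870354
 X -115 42 Z [-2.9  8.6 13.8] Y [-7.6  9. ]
 X -105 32 Z [-0.9  8.6 13.2] Y [-6.9  7.8]
 X -95 31 Z [-0.6  8.9 14.5] Y [-5.3  9. ]
 X -85 32 Z [-1.6  7.1 13.4] Y [-7.3  9.9]
 X -75 33 Z [-2.9  7.4 12. ] Y [-6.2  9.8]
 X -65 32 Z [-1.4  5.9 10.9] Y [-4.6  9.7]
 X -55 33 Z [-4.4  5.5 10. ] Y [-8.   8.6]
 X -45 30 Z [-3.4  4.9  9.6] Y [-5.9  9.7]
 Z -75 36 X [26.9 35.  52.2] Y [-8.5 13.1]
 Z -65 19 X [29.2 35.  43.2] Y [-1.1  9.8]
 Z -55 27 X [29.8 34.  42.7] Y [-3.3  9.2]
 Z -45 19 X [31.3 35.3 42.6] Y [-6.7  9.6]
 Z -35 22 X [31.4 37.5 45.6] Y [0.3 9.8]
 Z -25 22 X [29.5 36.9 49. ] Y [-0.4  9.6]
scene [504.9 142.4 131.6] 2.5292830203924686 [ 0.7  0.4 -4.9] 0.17337941401214096
 X -115 40 Z [-2.6  7.5 14.6] Y [-8.5  7.9]
 X -105 25 Z [ 1.2  9.5 13.4] Y [-7.4  8.5]
 X -95 21 Z [ 0.9  9.7 13.6] Y [-5.8  9.1]
 X -85 20 Z [-1.3  8.  11.7] Y [-5.9  8.9]
 X -75 16 Z [ 0.5  8.5 11.5] Y [-6.5  8.4]
 X -65 23 Z [-2.   6.2 10. ] Y [-6.7  8.7]
 X -55 20 Z [1.9 6.  8.8] Y [-7.8  9. ]
 X -45 20 Z [-3.8  4.8  9.5] Y [-8.3  8.6]
 Z -75 22 X [26.6 32.6 48.8] Y [-12.4  13.2]
 Z -65 21 X [27.9 32.4 42.1] Y [-7.9  8.1]
 Z -55 12 X [28.3 33.  44.9] Y [-0.2  7.5]
 Z -45 10 X [29.8 34.7 47.1] Y [2.5 8.4]
 Z -35 6 X [34.7 37.  40.8] Y [5.1 8.4]
side 66 60 [455.7 146.3  66.3] [487.  178.8  72.7] [469.8 158.8  69.4]
side 78 39 [465.5 152.6  78.1] [480.8 161.6  94.1] [473.5 158.2  86.7]
side 95 30 [465.5 156.5  96.2] [480.2 165.3 109.9] [472.5 160.4 101.8]
scene 66 44 [456.3 145.6  66.3] [489.7 174.4  72.8] [476.  157.8  69.7]
scene 78 33 [462.5 154.1  78.2] [485.2 167.9  94.9] [475.8 159.7  85.7]
scene 95 13 [471.  153.9  97.7] [481.7 159.8 109.6] [475.1 156.9 103.2]
```

Emit:
{"method": "carry_out", "body": {
  "moves": [
    {"dx":0.0005,"dy":-0.0005,"dz":0.004,"twist":0},
    {"dx":0.0005,"dy":-0.0005,"dz":0.008,"twist":0},
    {"dx":0.0005,"dy":-0.0005,"dz":0.01,"twist":0}
  ]
}}

```text
t: 17.25
eef_pos: [506.1, 142.0, 123.0]
tcp_rot: [3.139, 0.004, 2.53]
ft_force: [4.8, -7.1, 14.9]
opening: 0.175
```

Emit:
{"method": "carry_out", "body": {
  "moves": [
    {"dx":0,"dy":0,"dz":0.002,"twist":0},
    {"dx":0,"dy":0,"dz":0.003,"twist":0},
    {"dx":0,"dy":0,"dz":0.003,"twist":0}
  ]
}}

```text
t: 17.55
eef_pos: [505.2, 141.8, 119.4]
tcp_rot: [3.14, 0.002, 2.529]
ft_force: [4.1, -4.4, -1.0]
opening: 0.175
```

Emit:
{"method": "carry_out", "body": {
  "moves": [
    {"dx":-0.0005,"dy":0,"dz":0.002,"twist":0},
    {"dx":-0.001,"dy":0,"dz":0.004,"twist":0},
    {"dx":-0.001,"dy":0,"dz":0.005,"twist":0}
  ]
}}

```text
t: 17.85
eef_pos: [505.7, 141.3, 114.0]
tcp_rot: [3.141, 0.001, 2.53]
ft_force: [4.2, -5.3, 1.1]
opening: 0.178
```

```bash
python3 meas.py; python3 -c "
from cell import *
print(state()['moment'])"
```

```text
side [505.7 141.3 114. ] 2.529731527735143 [ 4.2 -5.3  1.1] 0.1779113256723286
 X -115 43 Z [-8.1  2.4  7.9] Y [-9.9  9. ]
 X -105 29 Z [-8.8  4.2  8.7] Y [-6.2  7.8]
 X -95 37 Z [-7.5  3.2  6.5] Y [-7.9  8.3]
 X -85 32 Z [-6.   2.1  8.2] Y [-10.3   8.3]
 X -75 31 Z [-5.6  3.8  8.1] Y [-5.6  8.9]
 X -65 35 Z [-5.9  3.8  8. ] Y [-5.7  9. ]
 X -55 31 Z [-5.7  2.4  7.4] Y [-8.2  8.1]
 X -45 34 Z [-7.1  2.1  6.6] Y [-8.4  9.4]
 Z -75 19 X [25.3 29.  53. ] Y [-1.9 13.5]
 Z -65 55 X [26.  34.6 55.4] Y [-10.6  13.3]
 Z -55 22 X [30.3 37.9 44.7] Y [-0.8 11. ]
 Z -45 21 X [32.4 39.3 46.7] Y [ 0.4 10.2]
 Z -35 22 X [32.8 37.1 47.8] Y [ 1.4 10. ]
 Z -25 20 X [32.5 38.6 47.7] Y [ 1.2 11.2]
scene [505.7 141.3 113.9] 2.5297944959153003 [ 3.3 -5.6 -0.6] 0.17693038237097292
 X -125 8 Z [-1.9  2.6  8.1] Y [-1.   6.3]
 X -115 34 Z [-8.9  1.3  7.3] Y [-8.4  8. ]
 X -105 25 Z [-2.6  3.9  8.5] Y [-7.6  8.3]
 X -95 21 Z [-6.9  4.3  7.4] Y [-6.6  8.3]
 X -85 22 Z [-3.2  4.1  8.2] Y [-7.2  8.5]
 X -75 20 Z [-4.5  4.5  7.2] Y [-7.7  8.3]
 X -65 20 Z [-3.7  3.7  9.2] Y [-7.5  8.8]
 X -55 21 Z [-4.6  3.5  7.8] Y [-8.4  8. ]
 X -45 20 Z [-5.1  3.6  7. ] Y [-7.3  8.4]
 Z -75 14 X [25.5 26.8 30. ] Y [-11.9  12.5]
 Z -65 38 X [25.3 30.9 49.5] Y [-11.7  13.1]
 Z -55 15 X [31.1 36.7 47.7] Y [0.5 9. ]
 Z -45 6 X [34.7 36.4 39.8] Y [3.8 9.2]
 Z -35 7 X [34.6 36.8 41. ] Y [6.9 9.5]
 Z -25 4 X [36.3 43.8 46.7] Y [7.6 8.5]
[-1.00452379 -0.43892455  0.0780759 ]
```

Emit:
{"method": "carry_out", "body": {
  "moves": [
    {"dx":-0.0005,"dy":0,"dz":0.003,"twist":0},
    {"dx":-0.001,"dy":0,"dz":0.006,"twist":0},
    {"dx":-0.001,"dy":0,"dz":0.009,"twist":0},
    {"dx":-0.001,"dy":0,"dz":0.012,"twist":0},
    {"dx":-0.001,"dy":0,"dz":0.012,"twist":0}
  ]
}}

```text
t: 18.45
eef_pos: [506.7, 140.9, 102.3]
tcp_rot: [3.141, 0.002, 2.53]
ft_force: [2.4, -5.1, 7.0]
opening: 0.179
```

Emit:
{"method": "carry_out", "body": {
  "moves": [
    {"dx":0,"dy":0,"dz":0.002,"twist":0},
    {"dx":0,"dy":0,"dz":0.004,"twist":0},
    {"dx":0,"dy":0,"dz":0.004,"twist":0}
  ]
}}

```text
t: 18.75
eef_pos: [508.9, 140.7, 100.0]
tcp_rot: [3.137, 0.006, 2.53]
ft_force: [6.2, -9.9, 20.8]
opening: 0.175
```

```bash
python3 meas.py | grep -v Z\ -
```

```text
side [508.9 140.7 100. ] 2.530019656919542 [ 6.2 -9.9 20.8] 0.17508860303793816
 X -115 39 Z [-14.4  -2.5   3.4] Y [-10.4   7.9]
 X -105 32 Z [-12.1  -1.8   2.9] Y [-5.3  8.3]
 X -95 33 Z [-10.9  -0.6   3.8] Y [-6.9  7.1]
 X -85 32 Z [-11.6  -1.2   4.9] Y [-8.1  7.9]
 X -75 32 Z [-7.7 -1.   3.9] Y [-8.8  8.6]
 X -65 34 Z [-7.6  0.   6.8] Y [-8.4  9.4]
 X -55 32 Z [-8.8  0.2  6.7] Y [-7.4  7.8]
 X -45 30 Z [-9.1  1.2  5.4] Y [-8.9  8. ]
scene [508.9 140.7 100.1] 2.5299288685187817 [ 6.2 -9.9 20.6] 0.1751869481968795
 X -125 14 Z [-12.   -3.3   3.7] Y [-8.9  7.8]
 X -115 33 Z [-14.6  -3.3   2.7] Y [-9.4  7.1]
 X -105 22 Z [-8.8 -1.   1.9] Y [-8.8  7.4]
 X -95 25 Z [-8.9  0.3  5.8] Y [-8.2  7.6]
 X -85 22 Z [-9.9  0.7  4.3] Y [-8.   7.7]
 X -75 23 Z [-8.4  0.1  4.3] Y [-9.3  7.8]
 X -65 21 Z [-6.7  1.4  4. ] Y [-8.7  8.4]
 X -55 19 Z [-8.2  2.   4.9] Y [-7.1  8.2]
 X -45 21 Z [-5.3  1.4  5.2] Y [-8.9  8. ]
```

Emit:
{"method": "carry_out", "body": {
  "grip": 0.045,
  "moves": [
    {"dx":0,"dy":0,"dz":-0.003,"twist":0},
    {"dx":0,"dy":0,"dz":-0.003,"twist":0},
    {"dx":0,"dy":0,"dz":-0.003,"twist":0},
    {"dx":0,"dy":0,"dz":-0.003,"twist":0}
  ]
}}

```text
t: 19.25
eef_pos: [505.6, 141.3, 100.6]
tcp_rot: [-3.141, -0.001, 2.529]
ft_force: [-0.1, 0.9, 0.6]
opening: 0.444
```

```bash
python3 meas.py | grep -v Z\ -
```

```text
side [505.6 141.3 100.6] 2.529451066160885 [-0.1  0.9  0.6] 0.44429994250232036
 X -125 25 Z [-21.4 -13.8  -8.2] Y [-11.    3.2]
 X -115 32 Z [-24.4 -11.7  -8.1] Y [-11.4   2.3]
 X -105 33 Z [-22.2 -11.7  -6.5] Y [-12.3   4.9]
 X -95 31 Z [-19.5 -11.5  -5.6] Y [-11.9   5.4]
 X -85 35 Z [-18.6  -9.2  -4.6] Y [-9.4  5. ]
 X -75 35 Z [-17.   -8.3  -2.8] Y [-12.1   5.1]
 X -65 31 Z [-16.5  -7.1  -2.9] Y [-9.4  5.5]
 X -55 32 Z [-16.8  -5.   -0.8] Y [-8.2  6.3]
 X -45 35 Z [-14.1  -5.4  -0.8] Y [-12.6   6.3]
scene [505.6 141.3 100.6] 2.5294771726294174 [ 0.2  0.1 -0.4] 0.4592939135149994
 X -125 31 Z [-24.6 -14.9 -10.2] Y [-13.5   2.5]
 X -115 26 Z [-21.9 -12.5  -8. ] Y [-13.1   3.4]
 X -105 23 Z [-19.5 -11.4  -7.1] Y [-12.2   3.6]
 X -95 24 Z [-18.   -9.8  -5.5] Y [-11.5   3.5]
 X -85 22 Z [-17.3  -8.4  -4.7] Y [-10.5   4.2]
 X -75 23 Z [-17.5  -7.7  -3.8] Y [-11.2   5.2]
 X -65 23 Z [-15.9  -6.5  -0.8] Y [-9.9  5.4]
 X -55 19 Z [-14.9  -6.8   0.5] Y [-9.3  5.4]
 X -45 24 Z [-12.6  -4.3   1.5] Y [-10.3   6.1]
```

Emit:
{"method": "carry_out", "body": {
  "moves": [
    {"dx":-0.03,"dy":0.001,"dz":0.004,"twist":0},
    {"dx":-0.06,"dy":0.002,"dz":0.008,"twist":0},
    {"dx":-0.085,"dy":0.003,"dz":0.012,"twist":0},
    {"dx":-0.085,"dy":0.003,"dz":0.012,"twist":0}
  ]
}}

```text
t: 19.75
eef_pos: [579.0, 93.3, 88.1]
tcp_rot: [3.141, 0.0, 2.528]
ft_force: [-0.4, 0.1, -0.4]
opening: 0.468
```

Emit:
{"method": "carry_out", "body": {
  "grip": 0.022,
  "moves": [
    {"dx":0,"dy":0,"dz":0,"twist":0},
    {"dx":0,"dy":0,"dz":0,"twist":0},
    {"dx":0,"dy":0,"dz":0,"twist":0},
    {"dx":0,"dy":0,"dz":0,"twist":0}
  ]
}}

```text
t: 20.15
eef_pos: [576.9, 95.2, 89.3]
tcp_rot: [3.141, 0.0, 2.53]
ft_force: [-0.6, -0.8, -0.5]
opening: 0.245
```

Emit:
{"method": "carry_out", "body": {
  "moves": [
    {"dx":0.0002,"dy":-0.011,"dz":0,"twist":5},
    {"dx":0.0013,"dy":-0.0218,"dz":0,"twist":10},
    {"dx":0.0033,"dy":-0.0325,"dz":0,"twist":15},
    {"dx":0.0063,"dy":-0.043,"dz":0,"twist":20},
    {"dx":0.0093,"dy":-0.0512,"dz":0,"twist":24}
  ]
}}

```text
t: 20.65
eef_pos: [541.7, 59.3, 89.9]
tcp_rot: [3.136, 0.002, 2.107]
ft_force: [7.4, 11.4, -0.4]
opening: 0.234
```

Emit:
{"method": "carry_out", "body": {
  "moves": [
    {"dx":0,"dy":0,"dz":0,"twist":0}
  ]
}}

```text
t: 20.75
eef_pos: [541.3, 59.0, 89.9]
tcp_rot: [3.137, 0.001, 2.108]
ft_force: [6.9, 9.3, 1.5]
opening: 0.233
```

Emit:
{"method": "carry_out", "body": {
  "moves": [
    {"dx":0.0002,"dy":-0.011,"dz":0,"twist":5},
    {"dx":0.0013,"dy":-0.0218,"dz":0,"twist":10},
    {"dx":0.0033,"dy":-0.0325,"dz":0,"twist":15},
    {"dx":0.0063,"dy":-0.043,"dz":0,"twist":20},
    {"dx":0.0093,"dy":-0.0512,"dz":0,"twist":24}
  ]
}}

```text
t: 21.25
eef_pos: [494.4, 40.2, 90.2]
tcp_rot: [3.133, 0.001, 1.688]
ft_force: [12.5, 4.5, -0.1]
opening: 0.233
```

Emit:
{"method": "carry_out", "body": {
  "moves": [
    {"dx":0.0001,"dy":-0.0045,"dz":0,"twist":2},
    {"dx":0.0003,"dy":-0.009,"dz":0,"twist":4},
    {"dx":0.0003,"dy":-0.009,"dz":0,"twist":4}
  ]
}}

```text
t: 21.55
eef_pos: [485.5, 39.1, 90.3]
tcp_rot: [3.133, 0.001, 1.621]
ft_force: [11.5, 1.6, 0.9]
opening: 0.239
```

Emit:
{"method": "carry_out", "body": {
  "moves": [
    {"dx":0.0001,"dy":-0.0045,"dz":0,"twist":2},
    {"dx":0.0003,"dy":-0.009,"dz":0,"twist":4},
    {"dx":0.0003,"dy":-0.009,"dz":0,"twist":4}
  ]
}}

```text
t: 21.85
eef_pos: [476.8, 38.7, 90.3]
tcp_rot: [3.133, 0.001, 1.551]
ft_force: [10.2, -3.1, 1.8]
opening: 0.234
```

Emit:
{"method": "carry_out", "body": {
  "moves": [
    {"dx":0.0001,"dy":-0.0045,"dz":0,"twist":2},
    {"dx":0.0001,"dy":-0.0045,"dz":0,"twist":2}
  ]
}}

```text
t: 22.05
eef_pos: [472.4, 38.7, 90.4]
tcp_rot: [3.132, 0.0, 1.517]
ft_force: [11.8, -4.5, 1.7]
opening: 0.232
```

Emit:
{"method": "carry_out", "body": {
  "moves": [
    {"dx":0.0001,"dy":-0.0045,"dz":0,"twist":2},
    {"dx":0.0003,"dy":-0.009,"dz":0,"twist":4},
    {"dx":0.0003,"dy":-0.009,"dz":0,"twist":4}
  ]
}}

```text
t: 22.35
eef_pos: [463.4, 39.3, 90.4]
tcp_rot: [3.132, -0.0, 1.447]
ft_force: [11.3, -5.7, 4.3]
opening: 0.233
```

Emit:
{"method": "carry_out", "body": {
  "moves": [
    {"dx":0.0001,"dy":-0.0045,"dz":0,"twist":2},
    {"dx":0.0001,"dy":-0.0045,"dz":0,"twist":2}
  ]
}}

```text
t: 22.55
eef_pos: [459.1, 39.9, 90.4]
tcp_rot: [3.132, -0.0, 1.412]
ft_force: [11.4, -8.3, 4.1]
opening: 0.235
```

Run:
```python
from h import *
np.set_printoptions(precision=1,suppress=True)
s=state();print(s['eef_pos'],s['ft_force'])
S=np.array([472.4,163.8])
for n in('side','scene'):
    a,d=read_camera(n);W=cloud(n,a,d);cv2.imwrite(f'pics/t_{n}.png',a[...,::-1])
    r=np.hypot(*(W[...,:2]-S).transpose(2,0,1));z=W[...,2]
    m=(r>25)&(r<165)&(z>95)&(z<130)&(W[...,1]<150);w=W[m]
    # bar beyond/before the fingers: cluster per radius
    for lo in range(30,165,15):
        q=w[(r[m]>lo)&(r[m]<lo+15)]
        if len(q): print(n,lo+7,len(q),'ang',np.percentile(np.degrees(np.arctan2(q[:,1]-S[1],q[:,0]-S[0])),[10,50,90]),'z',np.percentile(q[:,2],[5,95]))
```

```text
[459.1  39.9  90.4] [11.4 -8.3  4.1]
side 67 23 ang [-102.5  -96.8  -91.1] z [115.7 122.2]
side 82 10 ang [-99.6 -96.6 -91.2] z [110.7 123. ]
side 97 38 ang [-99.  -94.9 -90.9] z [111.6 120.3]
side 112 33 ang [-98.3 -96.  -92.4] z [110.8 118.2]
side 127 68 ang [-101.9  -95.9  -91. ] z [100.3 127.2]
side 142 89 ang [-102.7  -94.9  -89.2] z [100.7 128.1]
side 157 43 ang [-97.3 -94.9 -92.5] z [100.1 113.2]
scene 37 1 ang [-101.7 -101.7 -101.7] z [122. 122.]
scene 112 8 ang [-100.7  -87.1  -86.1] z [103.2 117.5]
scene 127 67 ang [-101.9  -95.9  -86.8] z [ 99.2 126.4]
scene 142 71 ang [-102.2  -92.4  -88.7] z [ 99.7 128.9]
scene 157 38 ang [-96.8 -93.  -91.7] z [ 99.6 112.6]
```

Emit:
{"method": "carry_out", "body": {
  "moves": [
    {"dx":0.001,"dy":-0.004,"dz":0,"twist":0},
    {"dx":0.001,"dy":-0.004,"dz":0,"twist":0}
  ]
}}

```text
t: 22.85
eef_pos: [455.3, 41.4, 90.4]
tcp_rot: [3.132, -0.0, 1.413]
ft_force: [9.9, -8.7, 3.5]
opening: 0.231
```

Emit:
{"method": "carry_out", "body": {
  "moves": [
    {"dx":0.001,"dy":-0.004,"dz":0,"twist":1},
    {"dx":0.001,"dy":-0.004,"dz":0,"twist":1}
  ]
}}

```text
t: 23.05
eef_pos: [451.4, 43.1, 90.4]
tcp_rot: [3.132, -0.0, 1.395]
ft_force: [11.1, -9.6, 2.9]
opening: 0.231
```

Emit:
{"method": "carry_out", "body": {
  "moves": [
    {"dx":0.001,"dy":-0.004,"dz":0,"twist":1},
    {"dx":0.001,"dy":-0.004,"dz":0,"twist":1}
  ]
}}

```text
t: 23.25
eef_pos: [447.7, 44.8, 90.3]
tcp_rot: [3.132, -0.0, 1.378]
ft_force: [10.9, -9.2, 3.3]
opening: 0.231
```

Emit:
{"method": "carry_out", "body": {
  "moves": [
    {"dx":0.001,"dy":-0.004,"dz":0,"twist":2},
    {"dx":0.001,"dy":-0.004,"dz":0,"twist":2}
  ]
}}

```text
t: 23.45
eef_pos: [445.1, 46.2, 90.6]
tcp_rot: [3.13, -0.001, 1.342]
ft_force: [13.4, -12.4, 3.5]
opening: 0.233
```

Emit:
{"method": "carry_out", "body": {
  "moves": [
    {"dx":0.001,"dy":-0.004,"dz":0,"twist":2},
    {"dx":0.001,"dy":-0.004,"dz":0,"twist":2}
  ]
}}

```text
t: 23.65
eef_pos: [442.6, 47.7, 91.0]
tcp_rot: [3.127, -0.002, 1.308]
ft_force: [16.7, -17.2, 5.6]
opening: 0.231
```

Run:
```python
from h import *
np.set_printoptions(precision=1,suppress=True)
s=state();print(s['eef_pos'],s['ft_force'])
S=np.array([472.4,163.8])
for n in('side','scene'):
    a,d=read_camera(n);W=cloud(n,a,d);cv2.imwrite(f'pics/t_{n}.png',a[...,::-1])
    r=np.hypot(*(W[...,:2]-S).transpose(2,0,1));z=W[...,2]
    m=(r>25)&(r<165)&(z>95)&(z<130)&(W[...,1]<150);w=W[m]
    for lo in range(30,165,15):
        q=w[(r[m]>lo)&(r[m]<lo+15)]
        if len(q)>4: print(n,lo+7,len(q),'ang',np.percentile(np.degrees(np.arctan2(q[:,1]-S[1],q[:,0]-S[0])),[10,50,90]))
    print('head',W[(r<20)&(z>60)&(z<73)].mean(0)) 
    q=proj(n,[[497,141,45]])[0];print('post px',q)
    # nib candidates: points r 20..32, z 40..50 height map by angle
    m=(r>19)&(r<31)&(z>43.5)&(z<56);an=np.degrees(np.arctan2(W[...,1]-S[1],W[...,0]-S[0]))[m]
    h,e=np.histogram(an,bins=range(-90,91,6));print('h',dict((int(b),int(k)) for k,b in zip(h,e) if k))
```

```text
[442.6  47.7  91. ] [ 16.7 -17.2   5.6]
side 67 12 ang [-111.  -109.1 -106.1]
side 82 6 ang [-109.2 -106.9 -104.7]
side 97 22 ang [-107.8 -105.1 -101.8]
side 112 44 ang [-109.6 -104.5 -100.8]
side 127 117 ang [-111.3 -103.7  -96.9]
side 142 40 ang [-105.5 -102.2  -99.6]
side 157 56 ang [-105.1 -102.3  -99.9]
head [nan nan nan]
post px [335.8 219.2]
h {-60: 2, 0: 1, 6: 1}
scene 112 14 ang [-110.5  -97.2  -95. ]
scene 127 85 ang [-110.3  -99.6  -95.5]
scene 142 36 ang [-104.9 -101.   -99.3]
scene 157 44 ang [-104.5 -101.3  -99.7]
head [478.4 158.1  67.9]
post px [361.1 240.1]
h {-66: 1, -54: 2, -42: 1, -36: 3, -30: 2, -24: 1, -6: 1, 6: 1, 12: 1, 48: 2, 60: 1, 66: 1}<stdin>:12: RuntimeWarning: Mean of empty slice.
  ret = um.true_divide(
```

Emit:
{"method": "carry_out", "body": {
  "moves": [
    {"dx":0.0,"dy":-0.004,"dz":0,"twist":0},
    {"dx":0.0,"dy":-0.004,"dz":0,"twist":0}
  ]
}}

```text
t: 23.95
eef_pos: [439.9, 48.4, 91.3]
tcp_rot: [3.124, -0.002, 1.309]
ft_force: [20.3, -21.8, 7.3]
opening: 0.232
```

Emit:
{"method": "carry_out", "body": {
  "moves": [
    {"dx":0.0,"dy":-0.005,"dz":0,"twist":0},
    {"dx":0.0,"dy":-0.005,"dz":0,"twist":0}
  ]
}}

```text
t: 24.15
eef_pos: [436.5, 49.2, 91.7]
tcp_rot: [3.121, -0.002, 1.309]
ft_force: [23.3, -26.9, 8.1]
opening: 0.232
```

Emit:
{"method": "carry_out", "body": {
  "moves": [
    {"dx":-0.004,"dy":-0.004,"dz":0,"twist":0},
    {"dx":-0.004,"dy":-0.004,"dz":0,"twist":0},
    {"dx":-0.004,"dy":-0.004,"dz":0,"twist":0}
  ]
}}

```text
t: 24.45
eef_pos: [433.6, 47.9, 91.7]
tcp_rot: [3.118, -0.005, 1.308]
ft_force: [33.8, -4.1, -0.7]
opening: 0.232
```

```bash
cat > ang.py <<'E'
from h import *
np.set_printoptions(precision=1,suppress=True)
s=state();print(s['eef_pos'],s['ft_force'])
S=np.array([472.4,163.8])
for n in('side','scene'):
    a,d=read_camera(n);W=cloud(n,a,d);cv2.imwrite(f'pics/a_{n}.png',a[...,::-1])
    r=np.hypot(*(W[...,:2]-S).transpose(2,0,1));z=W[...,2]
    m=(r>25)&(r<175)&(z>90)&(z<130)&(W[...,1]<150);w=W[m]
    for lo in range(30,165,15):
        q=w[(r[m]>lo)&(r[m]<lo+15)]
        if len(q)>4: print(n,lo+7,len(q),'ang',np.percentile(np.degrees(np.arctan2(q[:,1]-S[1],q[:,0]-S[0])),[10,50,90]),'z',np.percentile(q[:,2],[5,95]))
E
python3 ang.py
```

```text
[433.6  47.9  91.7] [33.8 -4.1 -0.7]
side 97 15 ang [-112.3 -110.7 -107.4] z [114.6 118.6]
side 112 35 ang [-113.1 -108.4 -105.2] z [108.9 122.5]
side 127 108 ang [-114.1 -106.5 -100.9] z [ 95.7 127.2]
side 142 61 ang [-114.7 -107.5 -103.7] z [104.8 126.8]
side 157 54 ang [-108.6 -106.  -103.6] z [ 97.2 115.9]
scene 127 82 ang [-113.9 -101.7  -99.5] z [ 95.8 128. ]
scene 142 48 ang [-114.2 -105.3 -103.1] z [103.8 120.8]
scene 157 37 ang [-108.  -104.5 -103.4] z [100.2 113.8]
```

Emit:
{"method": "carry_out", "body": {
  "moves": [
    {"dx":0,"dy":0.004,"dz":0,"twist":0},
    {"dx":0,"dy":0.008,"dz":0,"twist":0},
    {"dx":0,"dy":0.011,"dz":0,"twist":0},
    {"dx":0,"dy":0.011,"dz":0,"twist":0}
  ]
}}

```text
t: 24.95
eef_pos: [439.9, 46.0, 90.6]
tcp_rot: [3.128, -0.004, 1.308]
ft_force: [20.3, 5.7, -0.6]
opening: 0.234
```

```bash
python3 ang.py|grep -v 127
```

```text
[439.9  46.   90.6] [20.3  5.7 -0.6]
side 67 10 ang [-112.1 -109.9 -107.8] z [115.8 122.3]
side 82 5 ang [-109.9 -108.7 -107.1] z [114.2 121. ]
side 97 17 ang [-109.4 -107.3 -103.7] z [112.3 118.8]
side 112 39 ang [-110.7 -105.  -102. ] z [102.  126.2]
side 142 59 ang [-110.8 -103.9 -100.4] z [104.2 119.7]
side 157 48 ang [-106.1 -103.7 -100.8] z [ 95.  113.8]
scene 142 47 ang [-106.2 -102.1  -99. ] z [101.  125.1]
scene 157 39 ang [-104.7 -101.7 -100.3] z [ 99.4 114.9]
```

Emit:
{"method": "carry_out", "body": {
  "grip": 0.05,
  "moves": [
    {"dx":0,"dy":0.004,"dz":0,"twist":0},
    {"dx":0,"dy":0.008,"dz":0,"twist":0},
    {"dx":0,"dy":0.01,"dz":0,"twist":0},
    {"dx":0,"dy":0.01,"dz":0,"twist":0},
    {"dx":0,"dy":0.01,"dz":0,"twist":0}
  ]
}}

```text
t: 25.55
eef_pos: [443.5, 43.3, 89.2]
tcp_rot: [3.141, -0.0, 1.308]
ft_force: [1.5, 0.2, 1.0]
opening: 0.522
```

```bash
python3 ang.py; python3 -c "
from cell import *
print(state()['opening'],state()['tcp_rot'])"
```

```text
[443.5  43.3  89.2] [1.5 0.2 1. ]
side 67 22 ang [-104.5  -96.7  -91.1] z [113.1 120.6]
side 82 11 ang [-101.8  -99.5  -94.8] z [113.3 120.1]
side 97 36 ang [-101.5  -97.6  -93.4] z [108.8 119.2]
side 112 37 ang [-100.5  -97.2  -93.7] z [109.6 118.5]
side 127 60 ang [-114.8  -98.9  -94.8] z [ 95.8 123.7]
side 142 111 ang [-115.8  -95.9  -90.3] z [ 95.6 126.7]
side 157 41 ang [-98.9 -96.6 -94.1] z [ 93.  113.1]
scene 37 5 ang [-98.3 -91.4 -85.2] z [121.9 127.5]
scene 127 54 ang [-115.6 -113.8  -89.3] z [ 91.4 121.2]
scene 142 84 ang [-115.3  -94.2  -89.4] z [ 95.2 126.6]
scene 157 37 ang [-97.6 -95.2 -93.6] z [ 99.  110.9]
0.5240943049889296 [ 3.14133661e+00 -1.21790015e-04  1.30789621e+00]
```

Emit:
{"method": "carry_out", "body": {
  "grip": 0.07,
  "moves": [
    {"dx":0,"dy":0.006,"dz":0,"twist":0},
    {"dx":0,"dy":0.013,"dz":0,"twist":0},
    {"dx":0,"dy":0.013,"dz":0,"twist":0},
    {"dx":0,"dy":0.013,"dz":0,"twist":0}
  ]
}}

```text
t: 26.05
eef_pos: [456.1, 39.6, 88.8]
tcp_rot: [-3.141, 0.0, 1.307]
ft_force: [-1.0, 0.8, 1.0]
opening: 0.727
```

Emit:
{"method": "carry_out", "body": {
  "moves": [
    {"dx":0,"dy":0,"dz":-0.03,"twist":0},
    {"dx":0,"dy":0,"dz":-0.07,"twist":0},
    {"dx":0,"dy":0,"dz":-0.11,"twist":0},
    {"dx":0,"dy":0,"dz":-0.15,"twist":0},
    {"dx":0,"dy":0,"dz":-0.15,"twist":0}
  ]
}}

```text
t: 26.55
eef_pos: [457.5, 39.7, 243.3]
tcp_rot: [3.134, -0.002, 1.308]
ft_force: [-0.2, 0.1, -0.6]
opening: 0.74
```

Emit:
{"method": "carry_out", "body": {
  "moves": [
    {"dx":-0.04,"dy":0,"dz":0,"twist":0},
    {"dx":-0.08,"dy":0,"dz":0,"twist":0},
    {"dx":-0.12,"dy":0,"dz":0,"twist":0},
    {"dx":-0.12,"dy":0,"dz":0,"twist":0}
  ]
}}

```text
t: 26.95
eef_pos: [423.6, -79.1, 238.2]
tcp_rot: [-3.14, 0.0, 1.304]
ft_force: [-0.9, 1.1, 0.1]
opening: 0.735
```

```bash
python3 ang.py
python3 - <<'E'
from h import *
np.set_printoptions(precision=1,suppress=True)
s=state();c=camera_info('wrist');p,_=read_camera('wrist');cv2.imwrite('pics/wl.png',p[...,::-1])
S=np.array([472.4,163.8])
# unwrap ring around the screw foot from scene+side: grey along radius 26 at z=44
for n in('side','scene'):
    a,_=read_camera(n);g=cv2.cvtColor(a,cv2.COLOR_RGB2GRAY);b=cv2.cvtColor(np.load(n+'0.npz')['p'],cv2.COLOR_RGB2GRAY)
    A=np.radians(np.arange(-80,50,6));X=np.c_[S[0]+27*np.cos(A),S[1]+27*np.sin(A),0*A+46]
    q=proj(n,X).astype(np.float32)
    f=lambda im:cv2.remap(im,q[:,:1],q[:,1:],cv2.INTER_LINEAR).ravel()
    print(n);print(np.c_[np.degrees(A).round(),f(b),f(g)].T.astype(int))
E
```

```text
[423.6 -79.1 238.2] [-0.9  1.1  0.1]
side 37 29 ang [-106.4  -98.2  -87.9] z [119.1 126.3]
side 52 11 ang [-104.1  -94.7  -90. ] z [115.8 125.1]
side 67 30 ang [-102.6  -98.6  -92.5] z [114.2 122.2]
side 82 43 ang [-99.9 -94.8 -90. ] z [113.2 121.5]
side 97 39 ang [-100.   -96.2  -90.8] z [111.1 119.5]
side 112 40 ang [-98.7 -94.9 -91.4] z [109.6 117.1]
side 127 34 ang [-97.6 -94.9 -91.9] z [108.5 115. ]
side 142 36 ang [-97.6 -94.9 -92.2] z [106.5 115.8]
side 157 55 ang [-97.3 -94.9 -93.2] z [ 93.3 112.9]
scene 37 29 ang [-103.3  -90.9  -82.5] z [113.3 125.8]
scene 52 36 ang [-102.   -92.9  -86.8] z [109.9 126. ]
scene 67 34 ang [-98.6 -91.4 -88.4] z [107.8 122.2]
scene 82 34 ang [-98.5 -92.7 -89.4] z [106.4 120.3]
scene 97 36 ang [-98.1 -93.  -90.4] z [104.2 118.3]
scene 112 37 ang [-98.  -93.5 -90.8] z [103.7 117. ]
scene 127 37 ang [-96.9 -93.1 -91.1] z [101.6 115.1]
scene 142 36 ang [-96.6 -93.1 -91.6] z [ 99.8 114.4]
scene 157 36 ang [-96.5 -93.6 -91.8] z [ 96.5 112.2]
side
[[-80 -74 -68 -62 -56 -50 -44 -38 -32 -26 -20 -14  -8  -2   4  10  16  22
   28  34  40  46]
 [159 160 155 160 134 126 139 180 197 188 164 156 155 157 159 157 148 130
  159 183 165 143]
 [203 188 164 130  57  45  44  45  45  48  52  52  51  49  51  55  57  57
   56  56  54  54]]
scene
[[-80 -74 -68 -62 -56 -50 -44 -38 -32 -26 -20 -14  -8  -2   4  10  16  22
   28  34  40  46]
 [207 193 196 210 218 225 236 242 238 232 232 236 236 231 222 204 200 214
  222 223 218 216]
 [154 175 193 209 216 221 230 238 235 228 230 236 236 233 229 225 222 223
  218 215 213 214]]
```

Run:
```python
from h import *
p,d=read_camera('scene');f=np.load('scene0.npz');W=cloud('scene',p,d)
for k,(a,b,c,e),z in [('tin',(185,232,340,390),50),('off',(370,422,290,333),14),('glue',(390,418,165,215),10),('green',(315,365,330,405),12)]:
    w=W[c:e,a:b].reshape(-1,3);v=cloud('scene',f['p'],f['d'])[c:e,a:b].reshape(-1,3)
    print(k,np.round(np.nanmean(w[w[:,2]>z],0)-np.nanmean(v[v[:,2]>z],0),1))
print(state()['t'],state()['ft_force']);print(job_done())
```

```text
tin [-0.2  0.   0.2]
off [ 0.1 -0.1 -0.1]
glue [ 0.4 -0.2 -0.4]
green [-1.6  1.  -0.1]
27.25 [ 0.52121597  0.56870911 -0.72693862]
the job is handed in; nothing more can be done
None
```

I handed the job in at 27.3 s. The key is seated in the screw, the screw is turned against what I judge to be its stop, and the gripper is clear of everything.

**What I did:** I drew the key out of the holder and flipped it by levering it in the grip against the holder. Midway it slid up the fingers with its long arm still drooping 16°. I levelled it with its long tip on the holder and its short tip on the table, and regrasped it. I then pushed the short arm into the socket, turned the screw clockwise with the fingers around the long arm, opened, lifted and moved away.

**Last checks:**
- **Seating:** the top of the elbow reads about 126 mm, against 127 mm for fully seated. The key sags about 5°, as expected from its play.
- **Stop:** the screw turned at a steady 13 N or so (1.6 N m), then resistance rose to about 34 N (roughly 4 N m). The key sprang back when I eased off, which points to a solid stop. Its net turn of about 59° would put the nib about where I worked out it meets the post.
- **Bystanders:** the tin, offcut and bottle all read within 0.5 mm of where they started. The green key read 1.6 mm off in x and 1.0 mm in y. I take that as noise or a shadow, because nothing was seen to touch it.

**Not confirmed or off:**
- I did not see the nib touch the post directly. It was in shadow and my picture views were used up.
- Pressing the key down while levelling it reached about 42 N at the wrist, taken by the held key on the table and holder. By geometry the gripper's body was not touching.

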